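# Close a pinwheel layer of kit cartons and fit its top board

## Robot

A 7-joint arm with a two-finger parallel gripper is mounted at the origin on the work surface. World frame = base frame: x ahead of the robot, y to its left, z up, the work surface at z = 0. Lengths are in m, angles in rad, forces in N, time in s.
With the tool pointing down it reaches from about 0.35 to 0.9 m from the base axis. Payload 8.1 kg.
Tool frame: the origin (TCP) lies at the very end of the fingers, on their centre line; the grasp point (between the pads) lies 19 mm behind it; z points along the fingers, y is the line along which they close (so a half turn about z gives the same grasp; the last joint's range is limited). The gripper opens to 92 mm and grips with 3 to 60 N. Pads are 19 mm wide; open, the fingers measure 130 mm over their backs; the gripper's body (75 mm by 190 mm) begins 47 mm behind the grasp point.
Start: joints at [-1.419, 0.434, 0.025, 1.573, -0.012, 1.134, -0.075], TCP at [0.158, 0.605, 0.227] pointing down, gripper open.
Joint ranges: [-2.62, 2.62], [-0.44, 2.09], [-1.27, 1.32], [0.08, 2.57], [-1.32, 4.46], [0.12, 2], [-2.74, 2.74]. Speed limits (rad/s): [2.22, 2.22, 3.01, 3.01, 3.14, 3.14, 3.14].

## Interface

Orientations are given as a rotation vector (axis times angle).
In Python, from cell import observe, get_image, sign_off, find_in, trace, place_of gives the robot as it stands. The module is installed in compiled form; this text tells all that it offers.
- The arm moves only by the shell command python3 -m handwheel 'ROWS' [OPENING] [FORCE]. ROWS is JSON, a list of rows, each a list of 6 numbers: the shift along the tool's x, y, z each as a share of 0.02 m, from -1 to 1, then the turn, a rotation vector about the tool's x, y, z each as a share of 4 degrees, from -1 to 1. A call has 1 to 8 rows; each row shifts and turns the commanded pose from where the row before left it, along the tool's axes as they then stand; what a row does not reach is not made up. A row lasts 1/12 s, in which the tool goes at most 41.7 mm and 7.16 degrees, less where a joint would pass 70% of its speed; a pose out of reach is approached as far as the arm can. A call with a number of a shift or a turn outside -1 to 1 is refused whole. A call with a gripper value outside its range is refused whole. OPENING is the opening, from 0 (shut) to 1 (fully open), set as the call begins (- or left out, the last holds). The fingers move at their own pace and stop on an object; FORCE is the grip in N (left out, the last holds). Time passes only in rows, so rows that do not move let the fingers close. It gives the time, the measured TCP pose, the force, the opening and the grip force at its end, in the units of the state.
- observe(): the state, without advancing time (a new reading comes with each control period).
- get_image(name): name is "side" or "top"; returns a dict with "image" (384x512x3 uint8, red, green, blue), "fx", "fy", "cx", "cy" (pixels), "k1" (the pictures are not rectified: a ray, as slopes to the right and down, at radius r is drawn at 1 + k1 r^2 times it, then the intrinsics apply), "position" and "orientation" of the camera in the world. Camera axes: x right, y down, z forward; pixel columns grow to the right and rows downward; lengths in m; the calibration is good to about 2 mm. A picture is of the moment at which its call begins. There is no depth.
- sign_off(): hands the job in; it is judged then, once.
Trained networks look in the newest picture that a camera, given by its name, has taken for a name from the list of things; names that differ only in an ending like _2 or _b are one class to them, and where a whole thing is asked for, a point or a joint stands for the part that bears it (a point fixed in the world has none). Each returns a list of dicts, best first, with "score" (0 to 1); they miss things now and then, are a little off and sometimes report something else, mostly with a low value. They report only what shows in the picture. A call takes as long as a camera call. They do not tell look-alikes from the thing itself.
- find_in(label, camera): "rect" ([centre column, centre row, width, height] as shares, 0 to 1, of the picture: columns of its width, rows of its height, round what is visible of it).
- trace(label, camera): "region" (384x512 bool, what is visible of it) and "rect" ([centre column, centre row, width, height] as shares, 0 to 1, of the picture: columns of its width, rows of its height, round what is visible of it).
- place_of(label, camera): "point" ([column, row] as shares, 0 to 1, of the picture: columns of its width, rows of its height: a listed point, or the origin of a listed thing).
The state is a dict: "clock": time; "joints": joint angles; "dq": joint speeds; "joint_efforts": joint torques, N m; "position": TCP position; "ee_rot": TCP orientation; "force": force on the tool from outside, world axes, zero at the start; "ft_torque": the same for the moment, N m; "width": opening from 0.0 (shut) to 1.0 (fully open); "gripper_force": force on a finger pad.
Only numpy, scipy, OpenCV 4.12 (cv2) and the standard library are available. Lean on these libraries where they do the work, as an engineer would, in place of code of your own. Each camera call takes 0.05 s, during which the arm holds its last target. There are 200 camera calls.

## Task

Finish the carton layer on the small plywood pallet: lay the two loose cartons flat into the open half, one along each open side, so that all four make a pinwheel round a small square gap, pushed up snug to each other and to the two blue stop rails without shifting the two cartons already there. Then lower the green board over the two steel pins until it rests flush on all four cartons, let go, and leave the other things on the table alone.

Things in the scene. Friction and masses are not known exactly. Their poses are not given: they have to be found in the camera images.
- slab: Plywood pallet slab, 198 x 198 mm, fixed; top 18 mm above the table. Origin: table height, below the centre of the finished 146 x 146 mm layer (slab edges at -108 and +90 mm in x and y). Blue stop rails, 14 mm above the slab top and 16.5 mm wide, run along the +x and +y edges, inner faces at x = +73.5 and y = +73.5 mm; the -x and -y sides are open.
- place_a (a point): On the slab top, slab (-41,32) mm: where the centre of one loose carton's underside belongs, long side along slab y, its end at the +y rail, its side at carton4's end. Axes as the slab's. The gap in the middle of the layer is only 18 mm square, too narrow to open a finger in: let go short of the place and push home.
- place_b (a point): On the slab top, slab (-32,-41) mm: where the other loose carton belongs, long side along slab x, its end at carton3's side, its side at the end of the carton on place_a. Either carton may go to either place, either way round.
- pin1 (a point): Tip of a steel pin, 10 mm diameter with a 2 mm bevel, standing upright in the rail end at slab (-81,+81) mm; the tip is 77 mm above the slab top, 22 mm above the carton tops.
- pin2 (a point): Tip of the other such pin, at slab (+81,-81) mm, same height.
- carton1: Loose brown carton with a tape stripe, 82 mm (x) x 64 mm (y) x 55 mm tall, about 0.25 kg, lying flat on the table; origin at the centre of its underside.
- carton2: The other loose carton, the same.
- carton3: Carton of the same kind already on the slab at slab (41,-32) mm, its long side along slab y, against the +x rail. Loose.
- carton4: Carton of the same kind already on the slab at slab (32,41) mm, long side along slab x, in the corner of the rails. Loose.
- board: Green top board 192 x 192 x 10 mm, 0.4 kg, flat on the table; origin at the centre of its underside. Through holes of 12.5 mm at board (-81,+81) and (+81,-81) mm for the pins (a half turn fits too, a quarter turn does not). On top a wooden bar handle, 90 mm along board x, 26 mm wide, from 10 to 50 mm above the underside. Fitted, the underside is 73 mm above the table.
- board_handle (a point): Grip point in the handle bar, 34 mm above the board's underside.
- screwdriver: Bystander, to be left alone: red-handled screwdriver lying on the table; origin at the centre of its underside.
- mug: Bystander, to be left alone: blue mug, 80 mm across, 90 mm tall, upright; origin at the centre of its underside.
- parts_tray: Bystander, to be left alone: blue open parts tray 130 x 90 x 35 mm with one divider; origin at the centre of its underside.
- foam_corner: Bystander, to be left alone: white rigid packing corner, 70 x 90 mm, 60 mm tall; origin at the centre of its underside.
- tape_stand: Bystander, to be left alone: black tape stand 50 x 140 mm, about 80 mm tall, with a yellow roll; origin at the centre of its underside.
Not all that is in view belongs to the job. What is shaped like the carton2 but orange or purple is not meant.

How it is judged:
On the way:
1. all four cartons lie snug in the pinwheel, released, before the board goes on (distance of each of carton3, carton4 from where it was at the start of the episode below 0.004 m and z of carton3 in the frame of slab between 0.0155 and 0.0205 m and angle between the x axis of carton3 and the y axis of slab, either way round below 0.05 rad and angle between each of carton3, carton4's own z axis and vertical below 0.04 rad and z of carton4 in the frame of slab between 0.0155 and 0.0205 m and angle between the x axis of carton4 and the x axis of slab, either way round below 0.05 rad and ((horizontal distance between carton1 and place_a below 0.004 m and z of carton1 in the frame of slab between 0.0155 and 0.0205 m and angle between the x axis of carton1 and the y axis of slab, either way round below 0.05 rad and angle between each of carton1, carton2's own z axis and vertical below 0.04 rad and horizontal distance between carton2 and place_b below 0.004 m and z of carton2 in the frame of slab between 0.0155 and 0.0205 m and angle between the x axis of carton2 and the x axis of slab, either way round below 0.05 rad) or (horizontal distance between carton2 and place_a below 0.004 m and z of carton2 in the frame of slab between 0.0155 and 0.0205 m and angle between the x axis of carton2 and the y axis of slab, either way round below 0.05 rad and angle between each of carton2, carton1's own z axis and vertical below 0.04 rad and horizontal distance between carton1 and place_b below 0.004 m and z of carton1 in the frame of slab between 0.0155 and 0.0205 m and angle between the x axis of carton1 and the x axis of slab, either way round below 0.05 rad)) and contact force between the fingers and carton1 below 0.2 N and contact force between the fingers and carton2 below 0.2 N and linear speed of each of carton1, carton2, carton3, carton4 below 0.02 m/s), for 0.2 s.
At the end, for the whole second after the job is handed in: All cartons flat and at rest in the pinwheel, the loose two within 4 mm of place_a and place_b, the others within 4 mm of their start, all square within 0.05 rad; the board at rest on them over both pins, underside at 73 mm +-2.5, centred within 4 mm, square within 0.04 and level within 0.03 rad (distance of each of carton3, carton4 from where it was at the start of the episode below 0.004 m and z of carton3 in the frame of slab between 0.0155 and 0.0205 m and angle between the x axis of carton3 and the y axis of slab, either way round below 0.05 rad and angle between each of carton3, carton4's own z axis and vertical below 0.04 rad and z of carton4 in the frame of slab between 0.0155 and 0.0205 m and angle between the x axis of carton4 and the x axis of slab, either way round below 0.05 rad and ((horizontal distance between carton1 and place_a below 0.004 m and z of carton1 in the frame of slab between 0.0155 and 0.0205 m and angle between the x axis of carton1 and the y axis of slab, either way round below 0.05 rad and angle between each of carton1, carton2's own z axis and vertical below 0.04 rad and horizontal distance between carton2 and place_b below 0.004 m and z of carton2 in the frame of slab between 0.0155 and 0.0205 m and angle between the x axis of carton2 and the x axis of slab, either way round below 0.05 rad) or (horizontal distance between carton2 and place_a below 0.004 m and z of carton2 in the frame of slab between 0.0155 and 0.0205 m and angle between the x axis of carton2 and the y axis of slab, either way round below 0.05 rad and angle between each of carton2, carton1's own z axis and vertical below 0.04 rad and horizontal distance between carton1 and place_b below 0.004 m and z of carton1 in the frame of slab between 0.0155 and 0.0205 m and angle between the x axis of carton1 and the x axis of slab, either way round below 0.05 rad)) and z of board in the frame of slab between 0.0705 and 0.0755 m and horizontal distance between board and slab below 0.004 m and angle between the x axis of board and the x axis of slab, either way round below 0.04 rad and angle between board's own z axis and vertical below 0.03 rad and linear speed of each of carton1, carton2, carton3, carton4, board below 0.02 m/s); the robot touches nothing.
It fails at once if another thing on the table is shoved more than 40 mm (distance of any of screwdriver, mug, parts_tray, foam_corner, tape_stand from where it was at the start of the episode above 0.04 m).
It fails at once if a carton already on the slab is shifted more than 10 mm (distance of any of carton3, carton4 from where it was at the start of the episode above 0.01 m).
It also fails if it takes over 72 s, if anything falls off the work surface, if the arm or the gripper's body presses on something with over 40 N, if the wrist force passes 120 N, or if a joint passes its speed limit or range.

## Working session

There is one attempt and no reset: what is moved stays moved. The work goes in short steps, Python scripts to look and compute and a shell command to move; the robot and the scene stay as the last step left them, time stands still between calls to the robot, and variables do not carry over. Pictures are saved under pics/ and viewed, at most 10 in all, crops included, and the job is handed in when it is done.

```bash
mkdir -p pics
cat > h.py <<'E'
import numpy as np, cv2
from scipy.spatial.transform import Rotation as R
from cell import *
def cam(name):
    d=get_image(name); return d
def rot(d):
    o=np.array(d["orientation"],float)
    return o if o.shape==(3,3) else R.from_rotvec(o).as_matrix() if o.size==3 else R.from_quat(o).as_matrix()
def ray(d,u,v):
    xd,yd=(u-d["cx"])/d["fx"],(v-d["cy"])/d["fy"]
    x,y=xd,yd
    for _ in range(20):
        s=1+d["k1"]*(x*x+y*y); x,y=xd/s,yd/s
    return rot(d)@np.array([x,y,1.])
def at(d,u,v,z):
    r=ray(d,u,v); p=np.array(d["position"]); return p+r*(z-p[2])/r[2]
def proj(d,P):
    q=(np.atleast_2d(P)-np.array(d["position"]))@rot(d)
    s=q[:,:2]/q[:,2:]; s=s*(1+d["k1"]*(s**2).sum(1,keepdims=True))
    return s*[d["fx"],d["fy"]]+[d["cx"],d["cy"]]
E
python3 - <<'E'
from h import *
print(observe())
for n in("top","side"):
    d=cam(n); print({k:v for k,v in d.items() if k!="image"})
    cv2.imwrite(f"pics/{n}0.png",cv2.resize(d["image"][:,:,::-1],None,fx=1.5,fy=1.5))
    for l in("slab","carton1","board","board_handle","pin1","place_a","place_b"):
        for r in place_of(l,n)[:6]: print(n,l,round(r["score"],2),np.round(np.array(r["point"])*[512,384],1))
E
```

```text
{'clock': 0.0, 'joints': array([-1.41861803,  0.43516697,  0.02495272,  1.5740873 , -0.01160861,
        1.13399344, -0.07508004]), 'dq': array([-0.00010889, -0.00032087, -0.00063104, -0.00092938, -0.00064469,
       -0.00080623,  0.00081548]), 'joint_efforts': array([-6.38912370e-04, -6.67853022e+01,  9.84925367e-01, -3.14475524e+01,
       -6.05460559e-02,  4.29012103e-02,  1.91947561e-04]), 'position': array([0.15743286, 0.60432606, 0.22598332]), 'ee_rot': array([-3.99168569e-01, -3.11605697e+00,  2.36935778e-03]), 'force': array([-0.75751998,  0.2964443 , -0.46971804]), 'ft_torque': array([-0.03149549, -0.00042725,  0.00293629]), 'gripper_force': 0.0, 'width': 0.9987239070381728}
{'fx': 361.08095754884914, 'fy': 361.08095754884914, 'cx': 258.7955300601747, 'cy': 191.28653907716847, 'k1': 0.006029318289048334, 'position': array([0.32785468, 0.00228667, 1.34541574]), 'orientation': array([-2.1533278 ,  2.10902541, -0.16467314])}
top slab 0.91 [207.9 198.4]
top carton1 0.97 [192.8 189.5]
top carton1 0.92 [272.  171.3]
top carton1 0.9 [267.9 213.5]
top carton1 0.8 [223.9 254.6]
top c
[... 421 characters left out ...]
: 448.77854978583906, 'cx': 254.5684544102475, 'cy': 184.70855680747556, 'k1': -0.025342681517005576, 'position': array([ 0.11363847, -0.8047753 ,  1.17909116]), 'orientation': array([-2.38191261,  0.63282025, -0.20896425])}
side slab 0.73 [216.7 161.1]
side carton1 0.88 [168.4 199.4]
side carton1 0.68 [231.1 159.7]
side carton1 0.58 [242.8 209.9]
side carton1 0.56 [277.9 146.1]
side carton1 0.56 [198.6 224.5]
side carton1 0.55 [278.9 195.3]
side board 0.85 [295.8 275.3]
side board 0.42 [186.2 115.1]
side board 0.16 [212.3 166.9]
side board_handle 0.71 [202.5 127.2]
side board_handle 0.63 [294.1 269.2]
side pin1 0.72 [179.8 133.8]
side place_a 0.6 [214.5 165.1]
side place_b 0.6 [214.5 165.1]
```

View pics/top0.png

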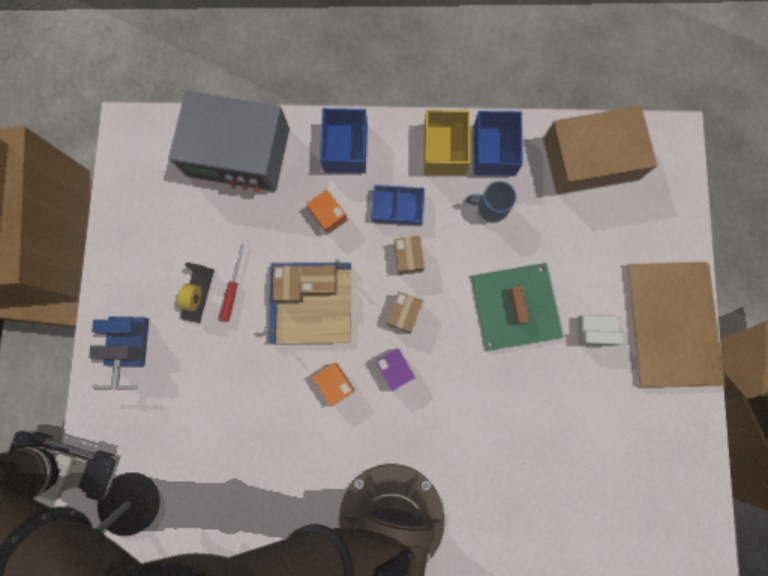

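View pics/side0.png

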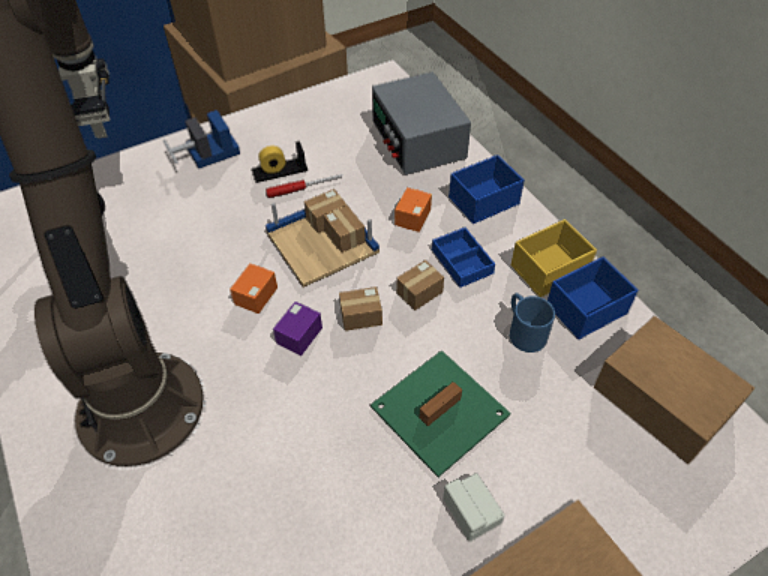

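Top view (1.5x scale): the slab is at (310,303), with rails left and top, so slab +x is up and +y is left. Things that could be taken for a loose carton, in full-resolution top px:
- brown boxes at (272,170) and (270,208)
- orange boxes at (218,141) and (222,256)
- purple box at (263,246)
- brown boxes on the slab at (192,189) and (213,186), which are carton4 and carton3
- big brown boxes at the table edges

By the description I choose the two small brown boxes standing off the slab. The board is at (344,204).

```bash
cat > fit.py <<'E'
from h import *
from scipy.optimize import minimize
def box(x,y,t,lx,ly,z0,z1,cx=0,cy=0):
    c=np.array([[a*lx/2+cx,b*ly/2+cy,z] for a in(-1,1) for b in(-1,1) for z in(z0,z1)])
    r=R.from_rotvec([0,0,t]).as_matrix(); return c@r.T+[x,y,0]
SS=4
def sil(d,P):
    m=np.zeros((384*SS//2,512*SS//2),np.uint8)
    h=cv2.convexHull(((proj(d,P)+.5)*SS/2).astype(np.float32)); cv2.fillConvexPoly(m,np.round(h*16).astype(np.int32),1,shift=4); return m>0
def fitbox(masks,p0,dims,span=(.01,.01,.15)):
    ms=[(d,cv2.resize(m.astype(np.uint8),None,fx=SS/2,fy=SS/2,interpolation=cv2.INTER_NEAREST)>0) for d,m in masks]
    def cost(p):
        return sum(1-(s&m).sum()/(s|m).sum() for d,m in ms for s in[sil(d,box(*p,*dims))])
    best=None
    for t in ([p0[2]] if p0[2] is not None else np.arange(0,np.pi,np.pi/12)):
        s=np.array([[0,0,0],[span[0],0,0],[0,span[1],0],[0,0,span[2]]])+[p0[0],p0[1],t]
        r=minimize(cost,s[0],method="Nelder-Mead",options=dict(initial_simplex=s,xatol=1e-4,fatol=1e-4))
        if best is None or r.fun<best.fun: best=r
    return best
def regions(label,names=("top","side")):
    return {n:[r for r in trace(label,n)] for n in names}
E
python3 - <<'E'
from fit import *
D={n:cam(n) for n in("top","side")}
def pick(rs,d,P):
    u=proj(d,P)[0]; L=[r for r in rs if r["score"]>.3]
    return min(L,key=lambda r:np.hypot(*(np.argwhere(r["region"]).mean(0)[::-1]-u)))
C=regions("carton1"); B=regions("board"); S=regions("slab")
for nm,uv,z in(("c_top",(272,170),.055),("c_low",(269,208),.055)):
    p=at(D["top"],*uv,z)
    ms=[(D[n],pick(C[n],D[n],p-[0,0,.03])["region"]) for n in D]
    for sel in (ms,ms[:1],ms[1:]):
        r=fitbox(sel,(p[0],p[1],None),(.082,.064,0,.055)); print(nm,np.round(r.x,4),np.degrees(r.x[2]),r.fun)
p=at(D["top"],344,204,.01)
ms=[(D[n],pick(B[n],D[n],p)["region"]) for n in D]
for sel in (ms,ms[:1],ms[1:]):
    r=fitbox(sel,(p[0],p[1],.1),(.192,.192,0,.01));print("board",np.round(r.x,4),np.degrees(r.x[2]),r.fun)
# slab corners from pins + holes candidates
for n in D:
  for r in place_of("pin1",n)[:2]:
    u=np.array(r["point"])*[512,384]; print(n,"pin",u,at(D[n],*u,.095))
  for l in("carton3","slab"):
   for r in S[n] if l=="slab" else []:
    print(n,l,r["score"],r["region"].sum(),np.array(r["rect"])*[512,384,512,384])
d=D["top"];a=d["image"][150:250,160:390,::-1]
cv2.imwrite("pics/crop1.png",cv2.resize(a,None,fx=3.4,fy=3.4,interpolation=cv2.INTER_CUBIC))
E
```

```text
c_top [ 0.6279 -0.0288  3.2932] 188.68697473253204 0.1548356522326214
c_top [ 0.6281 -0.0288  0.1523] 8.723445980024906 0.04932249322493221
c_top [ 0.6263 -0.031   3.3196] 190.19944045744782 0.09405255878284924
c_low [ 0.4842 -0.0228  2.779 ] 159.22725803325392 1.0971364402021337
c_low [ 0.4842 -0.0228  2.779 ] 159.22725803325392 0.09713644020213363
c_low [ 0.4813 -0.0205  0.    ] 0.0 1.0
board [ 0.5087 -0.2998  0.1936] 11.095005934646537 0.0510749487340163
board [ 0.5082 -0.2989  0.1946] 11.147762191886661 0.029072956664838223
board [ 0.5079 -0.3005  0.1973] 11.306120532039872 0.016581941418542745
top pin [178.688  220.1088] [0.42785063 0.29268312 0.095     ]
top pin [225.1776 178.4832] [0.57824138 0.13671645 0.095     ]
top slab 0.57 2001 [206.592  200.6016  57.8048  56.7936]
top slab 0.35 169 [150.0672 201.6     13.8752  30.7968]
side pin [179.712  133.7088] [0.42825417 0.3081392  0.095     ]
side pin [292.9152 269.9904] [ 0.48280095 -0.33329423  0.095     ]
side slab 0.93 1797 [213.6064 165.4656  77.0048  52.9152]
```

View pics/crop1.png

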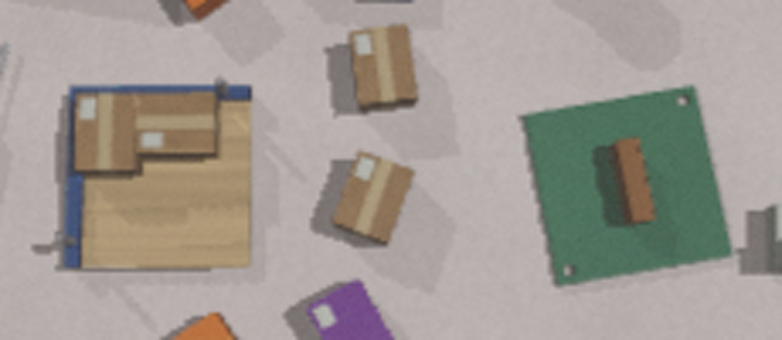

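The crop confirms it: two brown taped cartons at crop (383,66) and (373,198) stand free, the board is at (628,185) with holes upper right and lower left, and the slab has its rails left and top. Next I refine the poses with colour silhouettes.

```bash
cat >> fit.py <<'E'
def T(p,parts):
    r=R.from_rotvec([0,0,p[2]]).as_matrix(); return [box(0,0,0,lx,ly,z0,z1,cx,cy)@r.T+[p[0],p[1],0] for lx,ly,z0,z1,cx,cy in parts]
CART=[(.082,.064,0,.055,0,0)]
BOARD=[(.192,.192,0,.01,0,0),(.09,.026,.01,.05,0,0)]
SLAB=[(.198,.198,0,.018,-.009,-.009),(.0165,.198,.018,.032,.08175,-.009),(.198,.0165,.018,.032,-.009,.08175)]
C34=[(.064,.082,.018,.073,.041,-.032),(.082,.064,.018,.073,.032,.041)]
def satmask(d,thr=60):
    h=cv2.cvtColor(cv2.GaussianBlur(d["image"],(0,0),.6),cv2.COLOR_RGB2HSV); return (h[:,:,1]>thr)
def fitc(ds,p0,parts,margin=.015,thr=60,span=.006):
    ms=[]
    for d in ds:
        w=np.zeros((384*SS//2,512*SS//2),bool)
        for P in T(p0,parts):
            c=P.mean(0); w|=sil(d,c+(P-c)*(1+2*margin/np.ptp(P,axis=0).clip(.03)))
        m=cv2.resize(satmask(d,thr).astype(np.float32),None,fx=SS/2,fy=SS/2,interpolation=cv2.INTER_LINEAR)>.5
        ms.append((d,m&w))
    def cost(p):
        t=0
        for d,m in ms:
            s=np.any([sil(d,P) for P in T(p,parts)],axis=0); t+=1-(s&m).sum()/(s|m).sum()
        return t/len(ms)
    s=np.array([[0,0,0],[span,0,0],[0,span,0],[0,0,.06]])+p0
    r=minimize(cost,p0,method="Nelder-Mead",options=dict(initial_simplex=s,xatol=1e-4,fatol=1e-5))
    return np.array([*r.x[:2],np.degrees(r.x[2]),r.fun*1000])
def fitall(items,cams=("top","side")):
    D=[cam(n) for n in cams]
    for nm,p0,parts in items:
        print(nm,*[np.round(fitc(s,p0,parts),4) for s in ([D] if len(D)==1 else (D,D[:1],D[1:]))],sep="\n   ")
E
python3 - <<'E'
from fit import *
fitall([("c_top",(.628,-.029,.152),CART),("c_low",(.484,-.0225,-.363),CART),("board",(.508,-.2995,.194),BOARD),("slab",(.505,.214,0),SLAB+C34)])
E
```

```text
c_top
   [ 6.279000e-01 -2.870000e-02  8.434900e+00  1.992833e+02]
   [ 6.333000e-01 -2.870000e-02  5.611100e+00  2.472648e+02]
   [ 6.269000e-01 -3.040000e-02  8.378800e+00  1.465863e+02]
c_low
   [ 4.849000e-01 -2.090000e-02 -2.007680e+01  1.610415e+02]
   [ 4.85700e-01 -2.12000e-02 -2.06391e+01  2.08099e+02]
   [ 4.839000e-01 -2.310000e-02 -2.011840e+01  1.139064e+02]
board
   [  0.5076  -0.2997  10.8771 103.7826]
   [  0.5107  -0.2989  11.2881 163.4059]
   [ 0.5088 -0.2998 11.1603 42.6091]
slab
   [  0.5154   0.2217   0.7629 109.4705]
   [  0.5153   0.2209   1.1561 119.2722]
   [ 0.5143  0.2232  0.3152 88.1974]
```

Run:
```python
from fit import *
out=[]
for n in("top","side"):
    d=cam(n); s=cv2.cvtColor(d["image"],cv2.COLOR_RGB2HSV)[:,:,1]
    print(n,[ (u,v,s[v,u]) for u,v in ((240,230),(300,230),(320,240),(200,240))])
    a=d["image"].copy()
    for p,parts in (((.628,-.029,.15),CART),((.4845,-.0215,-.355),CART),((.5085,-.2996,.193),BOARD),((.515,.222,.012),SLAB+C34)):
        for P in T(p,parts):
            pass
    c=(150,130,390,260) if n=="top" else (150,100,350,330)
    m=satmask(d,60); a=d["image"][c[1]:c[3],c[0]:c[2],::-1].astype(float); mm=m[c[1]:c[3],c[0]:c[2]]
    a=cv2.resize(a,None,fx=3,fy=3,interpolation=cv2.INTER_CUBIC).clip(0,255).astype(np.uint8)
    cs,_=cv2.findContours(cv2.resize(mm.astype(np.uint8),None,fx=3,fy=3,interpolation=0),cv2.RETR_LIST,cv2.CHAIN_APPROX_NONE)
    cv2.drawContours(a,cs,-1,(0,0,255),1)
    for p,parts in (((.628,-.029,.15),CART),((.4845,-.0215,-.355),CART),((.5085,-.2996,.193),BOARD),((.515,.222,.012),SLAB+C34)):
        for P in T(p,parts):
            h=cv2.convexHull(((proj(d,P)-[c[0],c[1]]+.5)*3).astype(np.float32)).astype(int); cv2.polylines(a,[h],True,(0,255,0),1)
    cv2.imwrite(f"pics/m_{n}.png",a[:600])
```

```text
top [(240, 230, np.uint8(14)), (300, 230, np.uint8(14)), (320, 240, np.uint8(14)), (200, 240, np.uint8(16))]
side [(240, 230, np.uint8(19)), (300, 230, np.uint8(23)), (320, 240, np.uint8(18)), (200, 240, np.uint8(21))]
```

View pics/m_top.png

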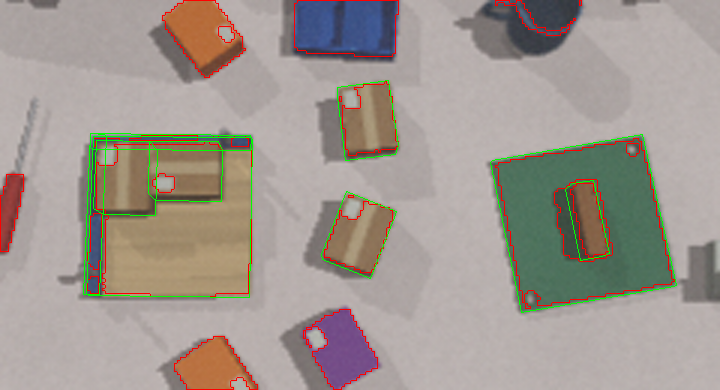

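The top overlay shows the model outlines (green) matching the cartons at (368,120) and (358,235), the board at (583,223) and the slab at (170,215). White labels bite holes in the mask, so I fill those and refit.

```bash
cat >> fit.py <<'E'
def satmask(d,thr=45):
    h=cv2.cvtColor(d["image"],cv2.COLOR_RGB2HSV)[:,:,1]
    m=(h>45).astype(np.uint8)
    m=cv2.morphologyEx(m,cv2.MORPH_CLOSE,np.ones((3,3),np.uint8))
    cs,_=cv2.findContours(m,cv2.RETR_EXTERNAL,cv2.CHAIN_APPROX_NONE); cv2.drawContours(m,cs,-1,1,-1); return m>0
E
python3 - <<'E'
from fit import *
np.set_printoptions(suppress=True)
fitall([("c_top",(.628,-.029,.152),CART),("c_low",(.484,-.0225,-.363),CART),("board",(.508,-.2995,.194),BOARD),("slab",(.514,.222,0.01),SLAB+C34)])
for n in("top","side"):
    d=cam(n)
    for l in ("board_handle","carton1"):
        for r in place_of(l,n)[:1]: u=np.array(r["point"])*[512,384]; print(n,l,at(d,*u,.034 if l!="carton1" else 0))
E
```

```text
c_top
   [ 0.6281 -0.0299  7.7342 87.5697]
   [ 0.6298 -0.0294  8.1624 85.2797]
   [ 0.627  -0.0305  8.7341 75.7025]
c_low
   [  0.4848  -0.0209 -19.7902  60.398 ]
   [  0.4851  -0.0211 -20.2148  68.0923]
   [  0.4841  -0.0226 -19.4667  38.649 ]
board
   [ 0.5078 -0.2997 11.5733 43.8732]
   [ 0.5106 -0.3006 11.1714 55.9736]
   [ 0.5086 -0.3009 10.7004 27.2883]
slab
   [ 0.5144  0.2216  1.256  41.4153]
   [ 0.5152  0.2209  1.209  26.6083]
   [ 0.5137  0.2238  1.5363 45.75  ]
top board_handle [ 0.51881019 -0.31190983  0.034     ]
top carton1 [0.31603112 0.13696225 0.        ]
side board_handle [ 0.49855802 -0.30458479  0.034     ]
side carton1 [ 0.3357651  -0.01161585  0.        ]
```

```bash
cat > go.py <<'E'
import sys,numpy as np
from scipy.spatial.transform import Rotation as R
from cell import observe
# go.py x y z yawdeg(tool y) : turn units (current axes), then shift units in axes after the turn
o=observe(); x,y,z,f=map(float,sys.argv[1:5]); M=R.from_rotvec(o["ee_rot"]).as_matrix()
cur=np.degrees(np.arctan2(M[1,1],M[0,1])); d=(f-cur+90)%180-90; a=np.radians(cur+d)
Y=np.array([np.cos(a),np.sin(a),0]); G=np.column_stack([np.cross(Y,[0,0,-1]),Y,[0,0,-1]])
np.set_printoptions(suppress=True,precision=3)
dp=np.array([x,y,z])-o["position"]
print("t",round(o["clock"],2),"pos",o["position"],"yaw",cur,"F",o["force"],"w",o["width"]*92,"q7",o["joints"][6])
print("turn/4deg",np.degrees(R.from_matrix(M.T@G).as_rotvec())/4,"shift/20mm after",G.T@dp/.02,"before",M.T@dp/.02)
E
python3 go.py .6285 -.03 .18 8.4
```

```text
t 1.9 pos [0.158 0.605 0.227] yaw 75.39602431385897 F [-0.491  0.368 -0.255] w 92.0839835818078 q7 -0.07513945495147603
turn/4deg [ 0.    -0.    16.749] shift/20mm after [-34.841  18.659   2.336] before [-30.791 -24.779   2.335]
```

```bash
r='[-1,-0.8,0.07,0,0,0]'
python3 -m handwheel '[[-1,-0.8,0.07,0,0,0],[-1,-0.8,0.07,0,0,0],[-1,-0.8,0.07,0,0,0],[-1,-0.8,0.07,0,0,0],[-1,-0.8,0.07,0,0,0],[-1,-0.8,0.07,0,0,0],[-1,-0.8,0.07,0,0,0],[-1,-0.8,0.07,0,0,0]]' 1 40
python3 -m handwheel '[[-1,-0.8,0.07,0,0,0],[-1,-0.8,0.07,0,0,0],[-1,-0.8,0.07,0,0,0],[-1,-0.8,0.07,0,0,0],[-1,-0.8,0.07,0,0,0],[-1,-0.8,0.07,0,0,0],[-1,-0.8,0.07,0,0,0],[-1,-0.8,0.07,0,0,0]]'
python3 -m handwheel '[[-1,-0.8,0.07,0,0,0],[-1,-0.8,0.07,0,0,0],[-1,-0.8,0.07,0,0,0],[-1,-0.8,0.07,0,0,0],[-1,-0.8,0.07,0,0,0],[-1,-0.8,0.07,0,0,0],[-1,-0.8,0.07,0,0,0],[-1,-0.8,0.07,0,0,0]]'
python3 -m handwheel '[[-1,-0.8,0.07,0,0,0],[-1,-0.8,0.07,0,0,0],[-1,-0.8,0.07,0,0,0],[-1,-0.8,0.07,0,0,0],[-1,-0.8,0.07,0,0,0],[-1,-0.8,0.07,0,0,0],[-0.8,-0.8,0.07,0,0,0],[0,0,0,0,0,1]]'
python3 -m handwheel '[[0,0,0,0,0,1],[0,0,0,0,0,1],[0,0,0,0,0,1],[0,0,0,0,0,1],[0,0,0,0,0,1],[0,0,0,0,0,1],[0,0,0,0,0,1],[0,0,0,0,0,1]]'
python3 -m handwheel '[[0,0,0,0,0,1],[0,0,0,0,0,1],[0,0,0,0,0,1],[0,0,0,0,0,1],[0,0,0,0,0,1],[0,0,0,0,0,1],[0,0,0,0,0,1],[0,0,0,0,0,0.75]]'
python3 go.py .6285 -.03 .03 8.4
```

```text
clock: 2.57
position: [0.2807, 0.4396, 0.2156]
ee_rot: [0.399, 3.116, 0.001]
force: [-0.3, -0.1, 0.9]
width: 0.996
gripper_force: 0.0
clock: 3.23
position: [0.4034, 0.2754, 0.2045]
ee_rot: [0.399, 3.116, 0.001]
force: [0.8, 0.0, -0.4]
width: 0.997
gripper_force: 0.0
clock: 3.9
position: [0.5259, 0.1112, 0.1932]
ee_rot: [0.399, 3.116, 0.0]
force: [-0.1, 1.7, 0.4]
width: 1.001
gripper_force: 0.0
clock: 4.57
position: [0.6302, -0.0363, 0.1832]
ee_rot: [0.514, 3.097, -0.005]
force: [-0.9, 0.2, 0.7]
width: 0.996
gripper_force: 0.0
clock: 5.23
position: [0.6286, -0.0303, 0.1834]
ee_rot: [1.347, 2.838, 0.0]
force: [0.0, 0.2, -0.5]
width: 0.998
gripper_force: 0.0
clock: 5.9
position: [0.6287, -0.0303, 0.1833]
ee_rot: [-2.057, -2.375, -0.0]
force: [-0.5, -0.1, -0.2]
width: 1.001
gripper_force: 0.0
t 5.9 pos [ 0.629 -0.03   0.183] yaw 8.201675248867522 F [-0.498 -0.066 -0.165] w 92.12569774393718 q7 0.4121121957554068
turn/4deg [ 0.001 -0.002 -0.05 ] shift/20mm after [ 0.014 -0.006  7.666] before [ 0.013 -0.006  7.666]
```

```bash
python3 -m handwheel '[[0,0,1,0,0,0],[0,0,1,0,0,0],[0,0,1,0,0,0],[0,0,1,0,0,0],[0,0,1,0,0,0],[0,0,0.5,0,0,0],[0,0,0.3,0,0,0],[0,0,0,0,0,0]]'
python3 -m handwheel '[[0,0,0.3,0,0,0],[0,0,0.3,0,0,0],[0,0,0,0,0,0]]'
python3 go.py .6285 -.03 .020 8.4
```

```text
clock: 6.57
position: [0.6281, -0.0304, 0.0665]
ee_rot: [-2.052, -2.377, 0.002]
force: [-0.2, -0.3, -0.0]
width: 0.996
gripper_force: 0.0
clock: 6.82
position: [0.6285, -0.0303, 0.0549]
ee_rot: [-2.053, -2.378, -0.0]
force: [-1.5, -1.1, -0.1]
width: 0.999
gripper_force: 0.0
t 6.82 pos [ 0.628 -0.03   0.055] yaw 8.403698666241194 F [-1.515 -1.052 -0.09 ] w 91.8801184217628 q7 0.4971348434970637
turn/4deg [-0.002 -0.003  0.001] shift/20mm after [0.015 0.004 1.745] before [0.014 0.004 1.745]
```

```bash
python3 -m handwheel '[[0,0,0.2,0,0,0],[0,0,0.2,0,0,0],[0,0,0,0,0,0]]'
python3 -m handwheel '[[0,0,0.5,0,0,0],[0,0,0.5,0,0,0],[0,0,0.35,0,0,0],[0,0,0,0,0,0]]'
python3 -m handwheel '[[0,0,0,0,0,0],[0,0,0,0,0,0],[0,0,0,0,0,0],[0,0,0,0,0,0]]' 0 40
python3 -m handwheel '[[0,0,-0.5,0,0,0],[0,0,-1,0,0,0],[0,0,-1,0,0,0],[0,0,-1,0,0,0],[0,0,-1,0,0,0],[0,0,-0.5,0,0,0],[0,0,0,0,0,0]]'
python3 go.py .4725 .253 .12 91.25
```

```text
clock: 7.07
position: [0.6283, -0.0303, 0.0467]
ee_rot: [-2.052, -2.378, 0.001]
force: [0.2, 0.0, -0.5]
width: 1.002
gripper_force: 0.0
clock: 7.4
position: [0.6272, -0.0303, 0.0181]
ee_rot: [-2.051, -2.376, 0.003]
force: [0.4, -0.0, 0.6]
width: 1.0
gripper_force: 0.0
clock: 7.73
position: [0.6287, -0.0305, 0.0205]
ee_rot: [2.053, 2.378, 0.0]
force: [0.4, 0.3, -1.8]
width: 0.888
gripper_force: 40.0
clock: 8.32
position: [0.6302, -0.0308, 0.1233]
ee_rot: [2.051, 2.375, 0.005]
force: [0.6, -0.5, -1.1]
width: 0.891
gripper_force: 40.0
t 8.32 pos [ 0.63  -0.031  0.123] yaw 8.391700048459933 F [ 0.571 -0.547 -1.089] w 81.95235718297197 q7 0.454215211480176
turn/4deg [  0.05    0.053 -20.715] shift/20mm after [ 7.574 14.356  0.166] before [15.187 -5.731  0.133]
```

```bash
python3 -m handwheel '[[0,0,-0.5,0,0,-1],[0,0,-0.5,0,0,-1],[0,0,-0.5,0,0,-1],[0,0,0,0,0,-1],[0,0,0,0,0,-1],[0,0,0,0,0,-1],[0,0,0,0,0,-1],[0,0,0,0,0,-1]]'
python3 -m handwheel '[[0,0,0,0,0,-1],[0,0,0,0,0,-1],[0,0,0,0,0,-1],[0,0,0,0,0,-1],[0,0,0,0,0,-1],[0,0,0,0,0,-1],[0,0,0,0,0,-1],[0,0,0,0,0,-1]]'
python3 -m handwheel '[[0,0,0,0,0,-1],[0,0,0,0,0,-1],[0,0,0,0,0,-1],[0,0,0,0,0,-1],[0,0,0,0,0,-0.7],[0,0,0,0,0,0]]'
python3 go.py .4688 .2510 .15 91.25
```

```text
clock: 8.98
position: [0.6279, -0.0303, 0.1491]
ee_rot: [-1.312, -2.853, 0.001]
force: [-0.2, -0.9, -1.9]
width: 0.89
gripper_force: 40.0
clock: 9.65
position: [0.6279, -0.0303, 0.1491]
ee_rot: [-0.475, -3.104, 0.0]
force: [0.4, -0.4, -1.4]
width: 0.896
gripper_force: 40.0
clock: 10.15
position: [0.6279, -0.0305, 0.1492]
ee_rot: [0.036, -3.14, -0.0]
force: [0.0, -0.4, -1.7]
width: 0.893
gripper_force: 40.0
t 10.15 pos [ 0.628 -0.031  0.149] yaw 91.32084475884149 F [ 0.042 -0.419 -1.733] w 82.147961943557 q7 1.667013080945696
turn/4deg [ 0.004 -0.025  0.018] shift/20mm after [ 7.645 14.246 -0.042] before [ 7.628 14.256 -0.025]
```

```bash
python3 -m handwheel '[[0.51,0.95,0,0,0,0],[0.51,0.95,0,0,0,0],[0.51,0.95,0,0,0,0],[0.51,0.95,0,0,0,0],[0.51,0.95,0,0,0,0],[0.51,0.95,0,0,0,0],[0.51,0.95,0,0,0,0],[0.51,0.95,0,0,0,0]]'
python3 -m handwheel '[[0.51,0.95,0,0,0,0],[0.51,0.95,0,0,0,0],[0.51,0.95,0,0,0,0],[0.51,0.95,0,0,0,0],[0.51,0.95,0,0,0,0],[0.51,0.95,0,0,0,0],[0.51,0.95,0,0,0,0],[0,0,0,0,0,0]]'
python3 -m handwheel '[[0,0,0.5,0,0,0],[0,0,1,0,0,0],[0,0,0.5,0,0,0],[0,0,0,0,0,0],[0,0,0,0,0,0]]'
python3 go.py .4688 .2510 .048 91.25
python3 - <<'E'
from fit import *
for n in("top","side"):
    d=cam(n); c=(165,170,245,240) if n=="top" else (160,100,270,195)
    cv2.imwrite(f"pics/a_{n}.png",cv2.resize(d["image"][c[1]:c[3],c[0]:c[2],::-1],None,fx=5,fy=5,interpolation=cv2.INTER_CUBIC))
a,b=cv2.imread("pics/a_top.png"),cv2.imread("pics/a_side.png"); h=475
cv2.imwrite("pics/a.png",np.hstack([np.vstack([a,np.zeros((h-350,400,3),np.uint8)]),b])[:, :800])
E
```

```text
clock: 10.82
position: [0.5428, 0.1206, 0.1497]
ee_rot: [0.03, -3.14, 0.0]
force: [0.7, 0.1, -1.3]
width: 0.888
gripper_force: 40.0
clock: 11.48
position: [0.4666, 0.2559, 0.1496]
ee_rot: [0.039, -3.139, -0.003]
force: [0.4, -0.1, -1.5]
width: 0.889
gripper_force: 40.0
clock: 11.9
position: [0.4694, 0.2501, 0.1095]
ee_rot: [0.03, -3.14, 0.002]
force: [0.1, 0.2, -2.1]
width: 0.893
gripper_force: 40.0
t 11.9 pos [0.469 0.25  0.109] yaw 91.09932058311061 F [ 0.133  0.173 -2.06 ] w 82.11281411720113 q7 1.077105638890862
turn/4deg [-0.022 -0.026 -0.038] shift/20mm after [0.031 0.046 3.073] before [0.026 0.051 3.073]
```

View pics/a.png

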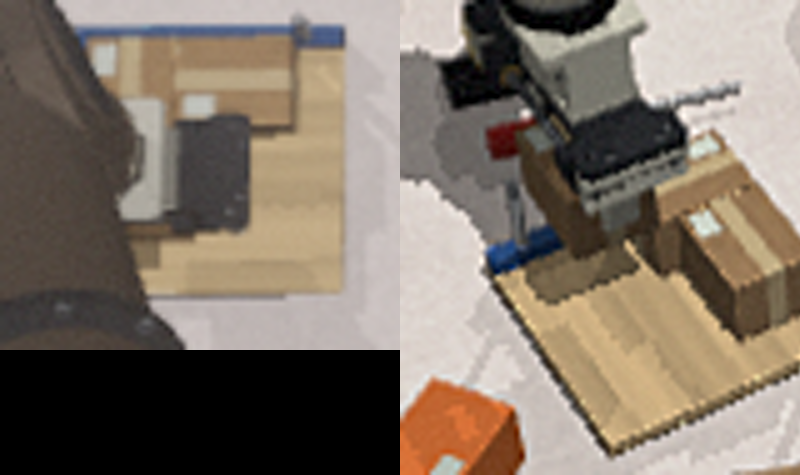

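The picture shows the carton gripped square and hovering over place A in the side crop (580,200), clear of carton4 and pin1. Next I lower it.

```bash
python3 -m handwheel '[[0,0,1,0,0,0],[0,0,1,0,0,0],[0,0,0.7,0,0,0],[0,0,0.3,0,0,0],[0,0,0,0,0,0]]'
python3 -m handwheel '[[0,0,0.25,0,0,0],[0,0,0.2,0,0,0],[0,0,0,0,0,0],[0,0,0,0,0,0]]'
python3 go.py .4688 .2510 .038 91.25
```

```text
clock: 12.42
position: [0.4694, 0.2509, 0.0498]
ee_rot: [0.032, -3.14, 0.001]
force: [-0.3, -0.4, -2.1]
width: 0.889
gripper_force: 40.0
clock: 12.75
position: [0.4699, 0.2514, 0.0417]
ee_rot: [-0.033, 3.141, 0.001]
force: [-0.3, -1.0, -2.0]
width: 0.891
gripper_force: 40.0
t 12.75 pos [0.47  0.251 0.042] yaw 91.19445335518606 F [-0.319 -1.017 -2.028] w 81.93309268994321 q7 1.0948718256908767
turn/4deg [ 0.005  0.007 -0.014] shift/20mm after [ 0.056 -0.02   0.185] before [ 0.056 -0.02   0.185]
```

```bash
python3 -m handwheel '[[0,0,0.2,0,0,0],[0,0,0,0,0,0],[0,0,0,0,0,0]]'
python3 -m handwheel '[[0,0.08,0,0,0,0],[0,0,0,0,0,0]]'
python3 -m handwheel '[[-0.1,0.0,0,0,0,0],[0,0,0,0,0,0]]'
python3 -m handwheel '[[-0.08,0.0,0,0,0,0],[0,0,0,0,0,0]]'
python3 go.py .4728 .2531 .038 91.25
```

```text
clock: 13.0
position: [0.4705, 0.2518, 0.038]
ee_rot: [-0.033, 3.14, 0.002]
force: [1.0, 1.1, 3.9]
width: 0.889
gripper_force: 40.0
clock: 13.17
position: [0.4705, 0.2519, 0.038]
ee_rot: [-0.031, 3.14, -0.001]
force: [-0.6, -4.0, 9.0]
width: 0.89
gripper_force: 40.0
clock: 13.33
position: [0.4706, 0.2519, 0.038]
ee_rot: [0.032, -3.139, 0.002]
force: [-7.8, -5.9, 15.9]
width: 0.894
gripper_force: 40.0
clock: 13.5
position: [0.4711, 0.252, 0.0381]
ee_rot: [0.033, -3.138, 0.002]
force: [-11.5, -5.4, 20.9]
width: 0.89
gripper_force: 40.0
t 13.5 pos [0.471 0.252 0.038] yaw 91.21080267218518 F [-11.46   -5.426  20.942] w 81.88097476755915 q7 1.0972742573813437
turn/4deg [-0.019 -0.055 -0.01 ] shift/20mm after [-0.088  0.054  0.003] before [-0.088  0.054  0.003]
```

```bash
python3 -m handwheel '[[0,0,-0.12,0,0,0],[0,0,0,0,0,0],[0,0,0,0,0,0]]'
python3 -m handwheel '[[-0.05,0.0,0,0,0,0],[0,0,0,0,0,0],[0,0,0,0,0,0]]'
python3 -m handwheel '[[0,0.05,0,0,0,0],[0,0,0,0,0,0],[0,0,0,0,0,0]]'
python3 go.py .4728 .2531 .038 91.25
```

```text
clock: 13.75
position: [0.4726, 0.2521, 0.0395]
ee_rot: [0.033, -3.14, 0.002]
force: [-2.4, -4.7, 1.7]
width: 0.893
gripper_force: 40.0
clock: 14.0
position: [0.4727, 0.2521, 0.0392]
ee_rot: [0.033, -3.139, 0.003]
force: [-5.7, -5.1, 4.1]
width: 0.891
gripper_force: 40.0
clock: 14.25
position: [0.4727, 0.2521, 0.0392]
ee_rot: [0.032, -3.138, 0.004]
force: [-6.5, -6.7, 5.9]
width: 0.893
gripper_force: 40.0
t 14.25 pos [0.473 0.252 0.039] yaw 91.1838188011999 F [-6.518 -6.725  5.942] w 82.11965198997129 q7 1.0961239136868683
turn/4deg [-0.04  -0.046 -0.017] shift/20mm after [-0.006  0.05   0.06 ] before [-0.006  0.051  0.06 ]
```

Both sides are in contact, with the position stalled at the predicted place. I release it, lift, and look.

```bash
python3 -m handwheel '[[0,0,0,0,0,0],[0,0,0,0,0,0],[0,0,0,0,0,0],[0,0,0,0,0,0]]' 1
python3 -m handwheel '[[0,0,-0.3,0,0,0],[0,0,-0.7,0,0,0],[0,0,-1,0,0,0],[0,0,-1,0,0,0],[0,0,-1,0,0,0],[0,0,-1,0,0,0],[0,0,-1,0,0,0],[0,0,0,0,0,0]]'
python3 go.py .4845 -.0215 .16 70
```

```text
clock: 14.58
position: [0.4748, 0.2546, 0.0398]
ee_rot: [-0.033, 3.141, 0.001]
force: [-0.3, -0.3, 0.8]
width: 1.003
gripper_force: 0.0
clock: 15.25
position: [0.4763, 0.2552, 0.164]
ee_rot: [-0.032, 3.136, 0.006]
force: [0.4, 1.1, 0.6]
width: 0.999
gripper_force: 0.0
t 15.25 pos [0.476 0.255 0.164] yaw 91.18634995319616 F [0.361 1.081 0.56 ] w 91.92178345244952 q7 1.0671556167694092
turn/4deg [0.067 0.068 5.296] shift/20mm after [ -5.118 -12.861   0.199] before [ -0.123 -13.842   0.148]
```

```bash
python3 -m handwheel '[[0,-1,0,0,0,0],[0,-1,0,0,0,0],[0,-1,0,0,0,0],[0,-1,0,0,0,0],[0,-1,0,0,0,0],[0,-1,0,0,0,0],[0,-1,0,0,0,0],[0,-1,0,0,0,0]]'
python3 -m handwheel '[[0,-1,0,0,0,0],[0,-1,0,0,0,0],[0,-1,0,0,0,0],[0,-1,0,0,0,0],[0,-1,0,0,0,0],[0,-0.85,0,0,0,0],[0,0,0,0,0,1],[0,0,0,0,0,1]]'
python3 -m handwheel '[[0,0,0,0,0,1],[0,0,0,0,0,1],[0,0,0,0,0,1],[0,0,0,0,0,0.3],[0,0,0,0,0,0]]'
python3 go.py .4845 -.0215 .02 70
python3 - <<'E'
from fit import *
np.set_printoptions(suppress=True)
A=[(.064,.082,.018,.073,-.041,.032)]
fitall([("slab+3+4+a",(.5145,.222,0.02),SLAB+C34+A)])
E
```

```text
clock: 15.92
position: [0.4775, 0.0932, 0.1597]
ee_rot: [-0.033, 3.141, 0.0]
force: [-0.1, 0.1, 1.0]
width: 0.999
gripper_force: 0.0
clock: 16.58
position: [0.48, -0.0243, 0.1598]
ee_rot: [0.195, 3.135, -0.0]
force: [-0.8, -0.5, 0.5]
width: 0.998
gripper_force: 0.0
clock: 17.0
position: [0.48, -0.0228, 0.1597]
ee_rot: [0.545, 3.094, 0.0]
force: [0.1, 0.7, 0.2]
width: 0.999
gripper_force: 0.0
t 17.0 pos [ 0.48  -0.023  0.16 ] yaw 70.02126909501541 F [0.135 0.674 0.153] w 91.9125807157305 q7 1.2858970799611118
turn/4deg [0.    0.    0.005] shift/20mm after [-0.19   0.14   6.984] before [-0.19   0.14   6.984]
slab+3+4+a
   [  0.5155   0.2218   1.4519 151.2633]
   [ 0.5153  0.2198  1.2181 36.2581]
   [  0.5153   0.2232   1.2371 260.0727]
```

```bash
python3 -m handwheel '[[-0.19,0.14,0.5,0,0,0],[0,0,1,0,0,0],[0,0,1,0,0,0],[0,0,1,0,0,0],[0,0,1,0,0,0],[0,0,0.3,0,0,0],[0,0,0.2,0,0,0],[0,0,0,0,0,0]]'
python3 -m handwheel '[[0,0,0.5,0,0,0],[0,0,0.5,0,0,0],[0,0,0.5,0,0,0],[0,0,0.5,0,0,0],[0,0,0,0,0,0],[0,0,0,0,0,0]]'
python3 -m handwheel '[[0,0,0,0,0,0],[0,0,0,0,0,0],[0,0,0,0,0,0],[0,0,0,0,0,0],[0,0,0,0,0,0],[0,0,0,0,0,0]]' 0 40
python3 -m handwheel '[[0,0,-0.5,0,0,0],[0,0,-1,0,0,0],[0,0,-1,0,0,0],[0,0,-1,0,0,0],[0,0,-1,0,0,0],[0,0,-0.5,0,0,0],[0,0,0,0,0,-1],[0,0,0,0,0,-1]]'
python3 -m handwheel '[[0,0,0,0,0,-1],[0,0,0,0,0,-1],[0,0,0,0,0,-1],[0,0,0,0,0,-0.3],[0,0,0,0,0,0],[0,0,0,0,0,0]]'
python3 go.py .48 .153 .12 91.25
```

```text
clock: 17.77
position: [0.4844, -0.0217, 0.0592]
ee_rot: [-0.545, -3.093, 0.001]
force: [0.5, 0.3, -0.2]
width: 0.999
gripper_force: 0.0
clock: 18.27
position: [0.4839, -0.0217, 0.019]
ee_rot: [-0.546, -3.092, 0.001]
force: [-0.1, -0.3, 1.0]
width: 1.002
gripper_force: 0.0
clock: 18.77
position: [0.4847, -0.0217, 0.02]
ee_rot: [0.545, 3.093, 0.0]
force: [-1.6, -0.3, 3.6]
width: 0.695
gripper_force: 39.9
clock: 19.43
position: [0.4847, -0.0214, 0.1206]
ee_rot: [0.323, 3.124, 0.001]
force: [-0.6, -0.1, -3.8]
width: 0.696
gripper_force: 39.9
clock: 19.93
position: [0.4843, -0.0217, 0.1196]
ee_rot: [0.029, -3.141, -0.0]
force: [0.1, 0.0, -3.3]
width: 0.698
gripper_force: 39.9
t 19.93 pos [ 0.484 -0.022  0.12 ] yaw 91.07264658182405 F [ 0.136  0.026 -3.265] w 64.19358628342236 q7 1.6363653437782595
turn/4deg [ 0.001 -0.006 -0.044] shift/20mm after [ 0.025  8.736 -0.018] before [ 0.052  8.735 -0.018]
```

```bash
python3 -m handwheel '[[0.05,1,0,0,0,0],[0.05,1,0,0,0,0],[0.05,1,0,0,0,0],[0.05,1,0,0,0,0],[0,1,0,0,0,0],[0,1,0,0,0,0],[0,1,0,0,0,0],[0,1,0,0,0,0]]'
python3 -m handwheel '[[0,0.57,0,0,0,0],[0,0,0,0,0,0],[0,0,0,0,0,0]]'
python3 go.py .4805 .1497 .05 91.25
python3 - <<'E'
from fit import *
for n in("top","side"):
    d=cam(n); c=(165,170,245,240) if n=="top" else (160,100,240,195)
    cv2.imwrite(f"pics/b_{n}.png",cv2.resize(d["image"][c[1]:c[3],c[0]:c[2],::-1],None,fx=5,fy=5,interpolation=cv2.INTER_CUBIC))
a,b=cv2.imread("pics/b_top.png"),cv2.imread("pics/b_side.png"); h=475
cv2.imwrite("pics/b.png",np.hstack([np.vstack([a,np.zeros((h-350,400,3),np.uint8)]),b])[:, :800])
E
```

```text
clock: 20.6
position: [0.477, 0.1392, 0.1197]
ee_rot: [0.03, -3.141, 0.0]
force: [-0.2, -0.1, -1.5]
width: 0.697
gripper_force: 39.9
clock: 20.85
position: [0.4768, 0.1497, 0.1196]
ee_rot: [0.033, -3.141, 0.001]
force: [0.1, -0.1, -3.3]
width: 0.696
gripper_force: 39.9
t 20.85 pos [0.477 0.15  0.12 ] yaw 91.21764726724115 F [ 0.115 -0.055 -3.297] w 64.04205724385066 q7 1.2728525718994688
turn/4deg [-0.006 -0.004 -0.008] shift/20mm after [-0.184 -0.005  3.479] before [-0.185 -0.003  3.479]
```

View pics/b.png

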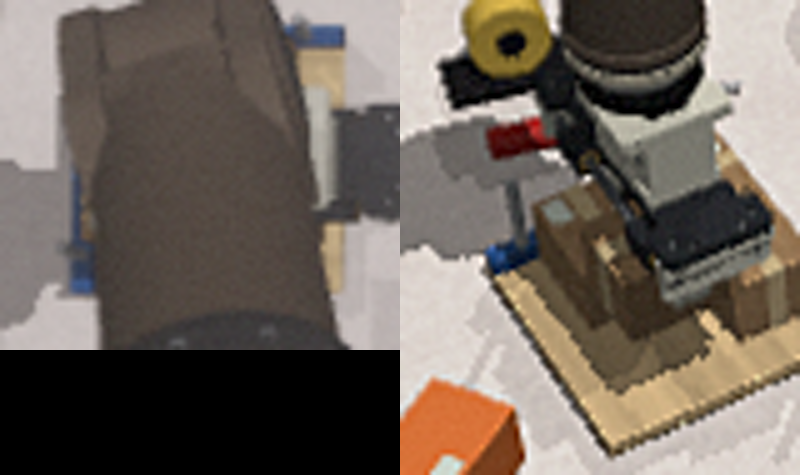

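Place A's carton sits at the rail, at side crop (560,240), and the second carton hovers short of place B. I lower it and push along +x in the grip.

```bash
python3 -m handwheel '[[0,0,0.5,0,0,0],[0,0,1,0,0,0],[0,0,1,0,0,0],[0,0,1,0,0,0],[0,0,0.3,0,0,0],[0,0,0.2,0,0,0],[0,0,0,0,0,0],[0,0,0,0,0,0]]'
python3 -m handwheel '[[-0.15,0,0,0,0,0],[-0.1,0,0,0,0,0],[0,0,0,0,0,0]]'
python3 -m handwheel '[[-0.06,0,0,0,0,0],[0,0,0,0,0,0]]'
python3 -m handwheel '[[-0.06,0,0,0,0,0],[0,0,0,0,0,0]]'
python3 -m handwheel '[[-0.06,0,0,0,0,0],[0,0,0,0,0,0]]'
python3 go.py .4845 .1497 .038 91.25
```

```text
clock: 21.62
position: [0.4775, 0.1494, 0.0402]
ee_rot: [-0.032, 3.141, 0.0]
force: [0.5, -0.9, -3.2]
width: 0.696
gripper_force: 39.9
clock: 21.87
position: [0.4832, 0.15, 0.0405]
ee_rot: [-0.033, 3.139, 0.001]
force: [0.6, 0.1, -3.1]
width: 0.696
gripper_force: 39.9
clock: 22.03
position: [0.4836, 0.1499, 0.04]
ee_rot: [-0.033, 3.141, 0.0]
force: [0.2, 0.4, -2.5]
width: 0.693
gripper_force: 39.9
clock: 22.2
position: [0.4844, 0.1498, 0.0398]
ee_rot: [0.033, -3.141, -0.0]
force: [-1.0, 0.6, -3.0]
width: 0.693
gripper_force: 39.9
clock: 22.37
position: [0.4846, 0.1497, 0.0395]
ee_rot: [0.033, -3.14, 0.001]
force: [-3.0, -0.7, -0.0]
width: 0.698
gripper_force: 39.9
t 22.37 pos [0.485 0.15  0.04 ] yaw 91.21085159647022 F [-2.98  -0.671 -0.009] w 64.23771805004206 q7 1.3114058640786852
turn/4deg [-0.004 -0.027 -0.01 ] shift/20mm after [ 0.004 -0.002  0.076] before [ 0.004 -0.002  0.076]
```

```bash
python3 -m handwheel '[[0,0,0.08,0,0,0],[0,0,0,0,0,0],[0,0,0,0,0,0]]'
python3 -m handwheel '[[0,0,0,0,0,0],[0,0,0,0,0,0],[0,0,0,0,0,0],[0,0,0,0,0,0]]' 0.8
python3 -m handwheel '[[0,0,-0.5,0,0,0],[0,0,-1,0,0,0],[0,0,-1,0,0,0],[0,0,-1,0,0,0],[0,0,-0.5,0,0,0],[0,-1,0,0,0,0],[0,-1,0,0,0,0],[0,-1,0,0,0,0]]'
python3 -m handwheel '[[0,-0.3,0,0,0,0],[0,0,0,0,0,0],[0,0,0,0,0,0],[0,0,0,0,0,0]]' 0
python3 go.py .4835 .09 .042 91.25
python3 - <<'E'
from fit import *
np.set_printoptions(suppress=True)
A=[(.064,.082,.018,.073,-.041,.032)]
d=cam("side")
print(fitc([d],(.4845,.1497,.0218),[(.082,.064,.018,.073,0,0)]))
a=d["image"][100:200,160:270].copy(); a=cv2.resize(a[:,:,::-1],None,fx=5,fy=5,interpolation=cv2.INTER_CUBIC)
for P in T((.515,.2208,.0218),SLAB+C34+A)+T((.4845,.1497,.0218),[(.082,.064,.018,.073,0,0)]):
    h=cv2.convexHull(((proj(d,P[P[:,2]>P[:,2].max()-.001])-[160,100]+.5)*5).astype(np.float32)).astype(int); cv2.polylines(a,[h],True,(0,255,0),1)
cv2.imwrite("pics/c.png",a)
E
```

```text
clock: 22.62
position: [0.4846, 0.1497, 0.038]
ee_rot: [0.033, -3.14, 0.0]
force: [-6.0, -0.6, 2.9]
width: 0.693
gripper_force: 39.9
clock: 22.95
position: [0.4863, 0.15, 0.0383]
ee_rot: [-0.033, 3.14, 0.001]
force: [-0.4, -0.4, -0.1]
width: 0.801
gripper_force: 0.0
clock: 23.62
position: [0.487, 0.0895, 0.1187]
ee_rot: [-0.035, 3.14, 0.001]
force: [-0.0, -0.2, -0.5]
width: 0.799
gripper_force: 0.0
clock: 23.95
position: [0.487, 0.0852, 0.1181]
ee_rot: [-0.035, 3.141, 0.001]
force: [0.6, 0.5, 0.1]
width: 0.556
gripper_force: 0.0
t 23.95 pos [0.487 0.085 0.118] yaw 91.26585774673954 F [0.595 0.48  0.135] w 51.12137376434598 q7 1.4120901039563496
turn/4deg [0.01  0.001 0.004] shift/20mm after [0.169 0.245 3.807] before [0.169 0.243 3.807]
[  0.46729045   0.15201566   7.32814012 363.12849162]
```

View pics/c.png

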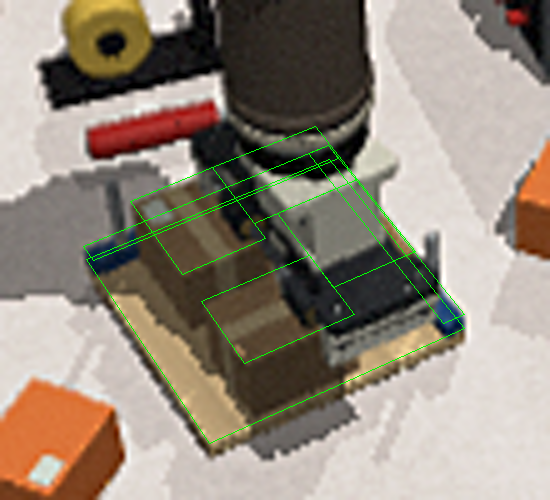

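The overlay fits: both cartons are flat, with B short by about 29 mm at crop (280,330). Next I close the fingers fully, go down on the -y side and push +y.

```bash
python3 -m handwheel '[[0.13,0,0,0,0,0],[0,0,0,0,0,0],[0,0,0,0,0,0],[0,0,0,0,0,0],[0,0,0,0,0,0],[0,0,0,0,0,0],[0,0,0,0,0,0],[0,0,0,0,0,0]]' 0
python3 -m handwheel '[[0,0,1,0,0,0],[0,0,1,0,0,0],[0,0,1,0,0,0],[0,0,0.6,0,0,0],[0,0,0.2,0,0,0],[0,0,0,0,0,0]]'
python3 -m handwheel '[[0,0.4,0,0,0,0],[0,0.4,0,0,0,0],[0,0.2,0,0,0,0],[0,0.2,0,0,0,0],[0,0,0,0,0,0]]'
python3 go.py .4843 .128 .042 91.25
```

```text
clock: 24.67
position: [0.4844, 0.0838, 0.1181]
ee_rot: [-0.033, 3.141, 0.0]
force: [0.5, 0.0, -0.0]
width: 0.006
gripper_force: 0.0
clock: 25.17
position: [0.4837, 0.0836, 0.0413]
ee_rot: [0.033, -3.14, 0.001]
force: [0.6, -0.1, -0.0]
width: 0.006
gripper_force: 0.0
clock: 25.58
position: [0.4842, 0.109, 0.0427]
ee_rot: [-0.035, 3.14, 0.001]
force: [0.1, -1.0, 0.7]
width: 0.004
gripper_force: 0.0
t 25.58 pos [0.484 0.109 0.043] yaw 91.27628340628357 F [ 0.119 -0.97   0.672] w 0.4047929059116445 q7 1.3995156746301425
turn/4deg [0.009 0.016 0.007] shift/20mm after [-0.026  0.948  0.035] before [-0.026  0.948  0.035]
```

```bash
python3 -m handwheel '[[0,0.2,0,0,0,0],[0,0.2,0,0,0,0],[0,0.2,0,0,0,0],[0,0.1,0,0,0,0],[0,0,0,0,0,0]]'
python3 -m handwheel '[[0,0.1,0,0,0,0],[0,0.05,0,0,0,0],[0,0,0,0,0,0]]'
python3 -m handwheel '[[0,0.1,0,0,0,0],[0,0,0,0,0,0]]'
python3 go.py .4843 .128 .042 91.25
```

```text
clock: 26.0
position: [0.4838, 0.1217, 0.0424]
ee_rot: [-0.032, 3.141, -0.0]
force: [-0.1, -2.4, 2.6]
width: 0.005
gripper_force: 1.4
clock: 26.25
position: [0.4837, 0.1243, 0.0423]
ee_rot: [-0.032, 3.141, -0.001]
force: [0.5, -4.3, 4.2]
width: 0.0
gripper_force: 2.3
clock: 26.42
position: [0.4836, 0.1265, 0.0423]
ee_rot: [-0.032, 3.141, -0.0]
force: [0.3, -5.6, 4.3]
width: 0.006
gripper_force: 2.6
t 26.42 pos [0.484 0.126 0.042] yaw 91.16235754132879 F [ 0.348 -5.591  4.344] w 0.5290150714835358 q7 1.3643750078537493
turn/4deg [-0.004  0.004 -0.022] shift/20mm after [-0.035  0.075  0.015] before [-0.035  0.075  0.015]
```

```bash
python3 -m handwheel '[[0,0.08,0,0,0,0],[0,0,0,0,0,0]]'
python3 -m handwheel '[[0,0.08,0,0,0,0],[0,0,0,0,0,0]]'
python3 -m handwheel '[[0,0.08,0,0,0,0],[0,0,0,0,0,0]]'
python3 -m handwheel '[[0,0.08,0,0,0,0],[0,0,0,0,0,0]]'
```

```text
clock: 26.58
position: [0.4836, 0.1281, 0.0423]
ee_rot: [-0.032, 3.141, -0.0]
force: [0.2, -4.6, 4.0]
width: 0.002
gripper_force: 2.5
clock: 26.75
position: [0.4836, 0.1293, 0.0423]
ee_rot: [-0.032, 3.141, -0.001]
force: [1.1, -5.2, 4.6]
width: 0.006
gripper_force: 3.1
clock: 26.92
position: [0.4835, 0.1294, 0.0423]
ee_rot: [-0.03, 3.141, -0.003]
force: [0.5, -11.7, 7.9]
width: 0.002
gripper_force: 5.9
clock: 27.08
position: [0.4835, 0.1294, 0.0423]
ee_rot: [0.027, -3.141, 0.006]
force: [-0.2, -16.0, 9.3]
width: 0.007
gripper_force: 8.5
```

```bash
python3 -m handwheel '[[0,-0.5,0,0,0,0],[0,-0.5,-0.5,0,0,0],[0,-1,-1,0,0,0],[0,-1,-1,0,0,0],[0,-1,-1,0,0,0],[0,-1,-1,0,0,0],[0,-1,-0.5,0,0,0],[0,-1,0,0,0,0]]' 1
python3 -m handwheel '[[0,-1,0,0,0,0],[0,-1,0,0,0,0],[0,-1,0,0,0,0],[0,-1,0,0,0,0],[0,-1,0,0,0,0],[0,-1,0,0,0,0],[0,-1,0,0,0,0],[0,0,0,0,0,0]]'
python3 go.py .509 -.300 .15 101.1
python3 - <<'E'
from fit import *
np.set_printoptions(suppress=True)
A=[(.064,.082,.018,.073,-.041,.032)]; B=[(.082,.064,.018,.073,-.032,-.041)]
vis=[]
for n,c,f in(("top",(170,165,250,240),5),("side",(160,105,240,195),5)):
    d=cam(n); print(n,fitc([d],(.515,.2208,.0218),SLAB+C34+A+B))
    a=cv2.resize(d["image"][c[1]:c[3],c[0]:c[2],::-1],None,fx=f,fy=f,interpolation=cv2.INTER_CUBIC)
    vis.append(np.vstack([a,np.zeros((450-a.shape[0],400,3),np.uint8)]))
cv2.imwrite("pics/d.png",np.hstack(vis))
E
```

```text
clock: 27.75
position: [0.4876, -0.0074, 0.1451]
ee_rot: [-0.033, 3.137, 0.002]
force: [1.1, 0.3, -0.3]
width: 0.535
gripper_force: 0.0
clock: 28.42
position: [0.4888, -0.151, 0.1429]
ee_rot: [-0.026, 3.14, -0.002]
force: [0.6, 0.1, 0.4]
width: 1.001
gripper_force: 0.0
t 28.42 pos [ 0.489 -0.151  0.143] yaw 90.94838251019374 F [0.561 0.128 0.39 ] w 92.06302186569052 q7 1.9093599286405392
turn/4deg [-0.022  0.014 -2.538] shift/20mm after [ 0.446 -7.507 -0.353] before [-0.885 -7.469 -0.341]
top [ 0.51518603  0.22030701  1.14518458 35.50992932]
side [ 0.51521445  0.21947719  1.81787174 99.82325367]
```

View pics/d.png

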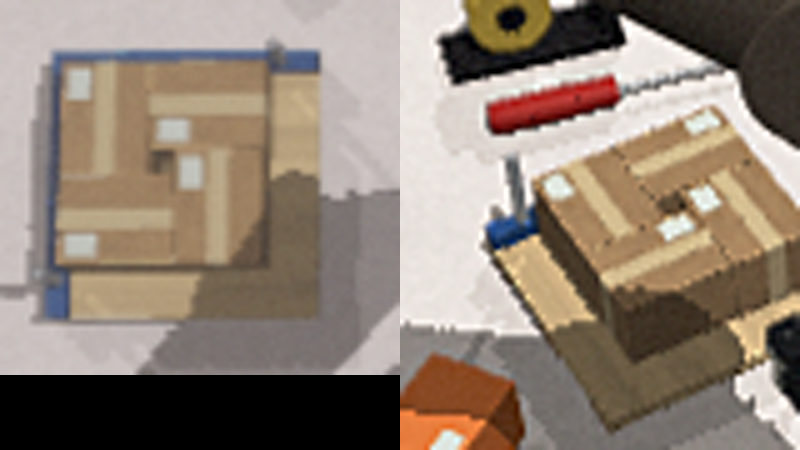

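The picture shows a tight pinwheel: the top crop spans (55–268, 62–268), the square gap is at (160,158), and the cartons sit snug to both rails. Now the board.

```bash
python3 -m handwheel '[[0,0,0,0,0,-1],[0,0,0,0,0,-1],[0,0,0,0,0,-0.54],[0.1,-1,0,0,0,0],[0.1,-1,0,0,0,0],[0.1,-1,0,0,0,0],[0.1,-1,0,0,0,0],[0.05,-1,0,0,0,0]]'
python3 -m handwheel '[[0,-1,0,0,0,0],[0,-1,0,0,0,0],[0,-0.5,1,0,0,0],[0,0,1,0,0,0],[0,0,0.6,0,0,0],[0,0,0,0,0,0],[0,0,0,0,0,0]]'
python3 go.py .509 -.300 .016 101.1
python3 - <<'E'
from fit import *
np.set_printoptions(suppress=True,precision=2)
t=np.radians(1.2);r=np.array([[np.cos(t),-np.sin(t)],[np.sin(t),np.cos(t)]])
for n in("top","side"):
    d=cam(n); 
    for q in((-.081,.081),(.081,-.081)): print(n,proj(d,[*(r@q+[.5152,.2205]),.095]))
    print([np.array(x["point"])*[512,384] for x in place_of("pin1",n)[:3]])
E
```

```text
clock: 29.18
position: [0.5003, -0.2458, 0.1424]
ee_rot: [-0.314, 3.126, 0.002]
force: [-0.5, 0.5, -0.4]
width: 1.0
gripper_force: 0.0
clock: 29.77
position: [0.5098, -0.294, 0.0899]
ee_rot: [0.313, -3.125, -0.002]
force: [0.8, -0.1, 0.8]
width: 1.004
gripper_force: 0.0
t 29.77 pos [ 0.51  -0.294  0.09 ] yaw 101.44453789085719 F [ 0.759 -0.083  0.831] w 92.39543455105007 q7 2.3577922604713293
turn/4deg [ 0.024 -0.014  0.086] shift/20mm after [ 0.097 -0.284  3.693] before [ 0.095 -0.29   3.693]
top [[176.72 218.72]]
top [[224.11 173.02]]
[array([223.08, 174.6 ]), array([178.59, 223.3 ])]
side [[181.81 134.73]]
side [[245.77 145.85]]
[array([247.09, 144.  ]), array([180.89, 133.71])]
```

```bash
python3 -m handwheel '[[0.1,-0.28,0,0,0,0.09],[0,0,1,0,0,0],[0,0,1,0,0,0],[0,0,1,0,0,0],[0,0,0.5,0,0,0],[0,0,0.17,0,0,0],[0,0,0,0,0,0]]'
python3 -m handwheel '[[0,0,0,0,0,0],[0,0,0,0,0,0],[0,0,0,0,0,0],[0,0,0,0,0,0],[0,0,0,0,0,0],[0,0,0,0,0,0],[0,0,0,0,0,0],[0,0,0,0,0,0]]' 0 55
python3 -m handwheel '[[0,0,-0.3,0,0,0],[0,0,-0.7,0,0,0],[0,0,-1,0,0,0],[0,0,-1,0,0,0],[0,0,-1,0,0,0],[0,0,-1,0,0,0],[0,0,-1,0,0,0],[0,0,0,0,0,0]]'
python3 go.py .515 .2205 .14 91.2
```

```text
clock: 30.55
position: [0.5087, -0.3016, 0.0164]
ee_rot: [0.3, -3.126, -0.001]
force: [-0.2, 0.1, 0.5]
width: 0.998
gripper_force: 0.0
clock: 31.22
position: [0.509, -0.3015, 0.0168]
ee_rot: [-0.301, 3.127, 0.0]
force: [-0.5, -0.4, 0.6]
width: 0.468
gripper_force: 0.0
clock: 31.88
position: [0.5105, -0.3025, 0.1404]
ee_rot: [-0.3, 3.123, -0.004]
force: [1.6, -2.0, -3.6]
width: 0.257
gripper_force: 55.0
t 31.88 pos [ 0.511 -0.303  0.14 ] yaw 100.98377565297525 F [ 1.592 -1.962 -3.606] w 23.61914695813327 q7 2.3469430998647782
turn/4deg [-0.039  0.064  2.446] shift/20mm after [-0.771 26.142  0.022] before [-5.203 25.63  -0.034]
```

```bash
python3 -m handwheel '[[0,0,0,0,0,0],[0,0,0,0,0,0],[0,0,0,0,0,0],[0,0,0,0,0,0]]'
python3 - <<'E'
from fit import *
a=cam("side")["image"][130:330,190:390,::-1]; b=cam("top")["image"][150:270,280:420,::-1]
a=cv2.resize(a,(500,500),interpolation=cv2.INTER_CUBIC); b=cv2.resize(b,(300,257),interpolation=cv2.INTER_CUBIC)
cv2.imwrite("pics/e.png",np.hstack([a,np.vstack([b,np.zeros((243,300,3),np.uint8)])]))
E
```

```text
clock: 32.22
position: [0.5082, -0.301, 0.1353]
ee_rot: [0.301, -3.125, -0.002]
force: [-0.6, -0.3, -4.1]
width: 0.26
gripper_force: 55.0
```

View pics/e.png

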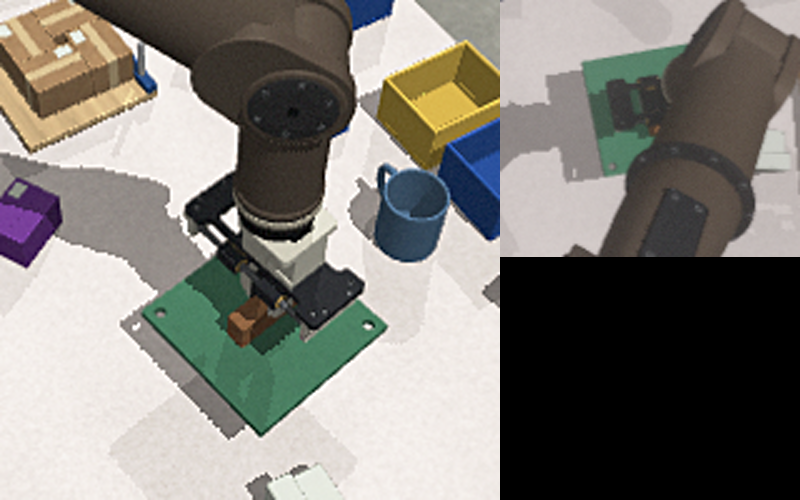

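The picture shows the board held level, holes at side crop (160,312) and (369,326), clear of everything. Now I measure its offset in the hand.

```bash
cat >> fit.py <<'E'
def green(d):
    h=cv2.cvtColor(d["image"],cv2.COLOR_RGB2HSV); m=((h[:,:,0]>55)&(h[:,:,0]<95)&(h[:,:,1]>70)).astype(np.uint8)
    n,l,s,_=cv2.connectedComponentsWithStats(m); i=1+s[1:,4].argmax(); pts=np.argwhere(l==i)[:,::-1].astype(np.int32)
    m=np.zeros((384,512),np.uint8); cv2.fillConvexPoly(m,cv2.convexHull(pts.reshape(-1,1,2)),1); return m>0
def fitboard(d,p0,zu):
    m=cv2.resize(green(d).astype(np.float32),None,fx=SS/2,fy=SS/2)>.5
    def cost(p):
        s=sil(d,box(p[0],p[1],p[2],.192,.192,zu,zu+.01)); return 1-(s&m).sum()/(s|m).sum()
    s=np.array([[0,0,0],[.006,0,0],[0,.006,0],[0,0,.06]])+p0
    r=minimize(cost,p0,method="Nelder-Mead",options=dict(initial_simplex=s,xatol=1e-4,fatol=1e-5)); return r
E
python3 - <<'E'
from fit import *
np.set_printoptions(suppress=True,precision=4)
o=observe(); p=o["position"]; M=R.from_rotvec(o["ee_rot"]).as_matrix(); print(p,np.degrees(np.arctan2(M[1,1],M[0,1])))
d=cam("side")
for h in(.012,.016,.020,.024):
    r=fitboard(d,(p[0],p[1],.193),p[2]-h); e=np.array([*(r.x[:2]-p[:2]),0]); print(h,r.x[:2],np.degrees(r.x[2]),r.fun,"tool off mm",(M.T@e)[:2]*1000)
g=cv2.cvtColor(d["image"],cv2.COLOR_RGB2GRAY)
for u,v in((190+160/2.5,130+312/2.5),(190+369/2.5,130+326/2.5)):
    u,v=int(u),int(v); w=g[v-4:v+5,u-4:u+5].astype(float); w=(w-np.percentile(w,60)).clip(0); Y,X=np.mgrid[v-4:v+5,u-4:u+5]; c=np.array([(w*X).sum(),(w*Y).sum()])/w.sum()
    print("hole",c,at(d,*c,p[2]-.016+.008))
E
```

```text
[ 0.5085 -0.3012  0.1357] 100.99473345872006
0.012 [ 0.4965 -0.3166] 11.609796143012863 0.20159890601167618 tool off mm [ 14.7727 -12.763 ]
0.016 [ 0.4991 -0.3167] 11.984091609581561 0.1964427505161188 tool off mm [ 12.195  -13.4164]
0.02 [ 0.5006 -0.3137] 11.743044033303715 0.18953550453817403 tool off mm [ 10.1634 -10.7216]
0.024 [ 0.5011 -0.3118] 10.75112071806356 0.18362296228546837 tool off mm [ 9.256  -8.9444]
hole [252.9628 253.8367] [ 0.4048 -0.2527  0.1277]
hole [337.1504 259.8917] [ 0.5899 -0.3809  0.1277]
```

Run:
```python
from fit import *
np.set_printoptions(suppress=True,precision=4)
o=observe(); p=o["position"]; M=R.from_rotvec(o["ee_rot"]).as_matrix()
d=cam("side"); a,b=(252.96,253.84),(337.15,259.89)
for h in(.016,.02,.024,.028,.032,.036,.04):
    A=at(d,*a,p[2]-h+.008);B=at(d,*b,p[2]-h+.008);c=(A+B)/2; e=c-p; v=B-A
    print(h,np.hypot(*v[:2]),c,"yaw",np.degrees(np.arctan2(v[1],v[0]))+45,"tool off mm",(M.T@e)[:2]*1000)
g=green(d); P=np.argwhere(g); print(P.min(0),P.max(0))
```

```text
0.016 0.22513079154142648 [ 0.4972 -0.3169  0.1279] yaw 10.295983586043917 tool off mm [ 14.1812 -13.1252]
0.02 0.22598748286336864 [ 0.4987 -0.315   0.1239] yaw 10.295983586043917 tool off mm [ 12.3899 -11.5842]
0.024 0.22684417418531072 [ 0.5001 -0.3132  0.1199] yaw 10.295983586043945 tool off mm [ 10.5985 -10.0431]
0.028 0.2277008655072529 [ 0.5016 -0.3113  0.1159] yaw 10.295983586043945 tool off mm [ 8.8071 -8.5021]
0.032 0.22855755682919499 [ 0.5031 -0.3095  0.1119] yaw 10.295983586043924 tool off mm [ 7.0157 -6.9611]
0.036 0.22941424815113715 [ 0.5045 -0.3076  0.1079] yaw 10.295983586043924 tool off mm [ 5.2243 -5.4201]
0.04 0.23027093947307922 [ 0.506  -0.3058  0.1039] yaw 10.29598358604391 tool off mm [ 3.4329 -3.8791]
[233 247] [303 344]
```

The board hangs low in the grip: the fingers closed late, near the top of the handle. I set it back down and regrip it deeper.

```bash
python3 -m handwheel '[[0,0,0.5,0,0,0],[0,0,1,0,0,0],[0,0,1,0,0,0],[0,0,0.7,0,0,0],[0,0,0.3,0,0,0],[0,0,0.2,0,0,0],[0,0,0,0,0,0]]'
python3 -m handwheel '[[0,0,0.25,0,0,0],[0,0,0,0,0,0]]'
python3 -m handwheel '[[0,0,0.2,0,0,0],[0,0,0,0,0,0]]'
python3 -m handwheel '[[0,0,0.2,0,0,0],[0,0,0,0,0,0]]'
```

```text
clock: 33.0
position: [0.5087, -0.3014, 0.062]
ee_rot: [0.301, -3.126, -0.001]
force: [0.3, -0.0, -4.2]
width: 0.26
gripper_force: 55.0
clock: 33.17
position: [0.5093, -0.3016, 0.0578]
ee_rot: [-0.301, 3.126, -0.0]
force: [-0.8, 0.6, -3.0]
width: 0.26
gripper_force: 55.0
clock: 33.33
position: [0.5091, -0.3014, 0.0536]
ee_rot: [-0.301, 3.127, -0.0]
force: [-0.1, 0.3, -4.1]
width: 0.257
gripper_force: 55.0
clock: 33.5
position: [0.5089, -0.3013, 0.0493]
ee_rot: [0.301, -3.127, -0.0]
force: [-0.1, 0.8, -3.1]
width: 0.259
gripper_force: 55.0
```

```bash
python3 -m handwheel '[[0,0,0.2,0,0,0],[0,0,0,0,0,0]]'
python3 -m handwheel '[[0,0,0.2,0,0,0],[0,0,0,0,0,0]]'
python3 -m handwheel '[[0,0,0.2,0,0,0],[0,0,0,0,0,0]]'
```

```text
clock: 33.67
position: [0.5093, -0.3016, 0.0474]
ee_rot: [-0.301, 3.126, 0.0]
force: [-5.2, 3.3, 17.4]
width: 0.262
gripper_force: 55.0
clock: 33.83
position: [0.5105, -0.3015, 0.0461]
ee_rot: [-0.301, 3.123, -0.0]
force: [-11.7, 9.4, 45.0]
width: 0.267
gripper_force: 55.0
clock: 34.0
position: [0.5119, -0.3011, 0.0434]
ee_rot: [-0.302, 3.12, -0.001]
force: [-12.6, 12.9, 56.1]
width: 0.273
gripper_force: 55.0
```

```bash
python3 -m handwheel '[[0,0,-0.3,0,0,0],[0,0,0,0,0,0],[0,0,0,0,0,0],[0,0,0,0,0,0],[0,0,0,0,0,0]]' 0.6
python3 go.py .509 -.3012 .016 101.1
```

```text
clock: 34.42
position: [0.5088, -0.3014, 0.0433]
ee_rot: [0.301, -3.127, -0.0]
force: [-0.1, -0.3, -1.4]
width: 0.577
gripper_force: 0.0
t 34.42 pos [ 0.509 -0.301  0.043] yaw 100.99171479805965 F [-0.103 -0.279 -1.45 ] w 53.118765713953884 q7 2.3813772480375133
turn/4deg [ 0.005 -0.008 -0.027] shift/20mm after [-0.013  0.01   1.363] before [-0.014  0.009  1.363]
```

```bash
python3 -m handwheel '[[0,0,0.5,0,0,0],[0,0,0.5,0,0,0],[0,0,0.35,0,0,0],[0,0,0,0,0,0]]'
python3 -m handwheel '[[0,0,0,0,0,0],[0,0,0,0,0,0],[0,0,0,0,0,0],[0,0,0,0,0,0],[0,0,0,0,0,0],[0,0,0,0,0,0],[0,0,0,0,0,0],[0,0,0,0,0,0]]' 0 55
python3 -m handwheel '[[0,0,0,0,0,0],[0,0,0,0,0,0],[0,0,0,0,0,0]]'
```

```text
clock: 34.75
position: [0.5076, -0.3007, 0.0142]
ee_rot: [0.301, -3.124, -0.003]
force: [-0.3, -0.3, 0.8]
width: 0.601
gripper_force: 0.0
clock: 35.42
position: [0.5093, -0.3016, 0.0171]
ee_rot: [-0.301, 3.127, -0.0]
force: [-0.8, 0.6, 3.3]
width: 0.278
gripper_force: 55.0
clock: 35.67
position: [0.5092, -0.3016, 0.0171]
ee_rot: [-0.301, 3.127, -0.0]
force: [-0.2, -0.3, 5.9]
width: 0.276
gripper_force: 55.0
```

```bash
python3 -m handwheel '[[0,0,-0.5,0,0,0],[0,0,-1,0,0,0],[0,0,-1,0,0,0],[0,0,-1,0,0,0],[0,0,-1,0,0,0],[0,0,-1,0,0,0],[0,0,-0.5,0,0,0],[0,0,0,0,0,0]]'
python3 -m handwheel '[[0,0,0,0,0,0],[0,0,0,0,0,0]]'
cat > holes.py <<'E'
from fit import *
np.set_printoptions(suppress=True,precision=4)
o=observe(); p=o["position"]; M=R.from_rotvec(o["ee_rot"]).as_matrix(); print(p,o["force"])
f=np.arctan2(M[1,1],M[0,1])-np.pi/2; r=R.from_rotvec([0,0,f]).as_matrix()
for n in("side","top"):
    d=cam(n); g=cv2.cvtColor(d["image"],cv2.COLOR_RGB2GRAY); cs=[]
    for s in(-1,1):
        u,v=np.round(proj(d,p+r@[.081*s,-.081*s,-.0167+.008])[0]).astype(int)
        w=g[v-5:v+6,u-5:u+6].astype(float); w=(w-np.median(w)-12).clip(0); Y,X=np.mgrid[v-5:v+6,u-5:u+6]
        if w.sum()==0: print(n,s,"none"); continue
        c=np.array([(w*X).sum(),(w*Y).sum()])/w.sum(); q=at(d,*c,p[2]-.0087); cs.append(q)
        print(n,s,(u,v),c,"hole minus expected, board axes mm",(r.T@(q-p)-[.081*s,-.081*s,0])[:2]*1000)
E
python3 holes.py; python3 go.py .515 .2205 .15 91.2
```

```text
clock: 36.33
position: [0.5099, -0.3021, 0.1389]
ee_rot: [-0.301, 3.124, -0.003]
force: [0.7, -0.3, -4.7]
width: 0.283
gripper_force: 55.0
clock: 36.5
position: [0.5082, -0.3009, 0.1354]
ee_rot: [0.301, -3.125, -0.002]
force: [0.3, 0.5, -4.9]
width: 0.283
gripper_force: 55.0
[ 0.5082 -0.3009  0.1354] [ 0.3378  0.5408 -4.9197]
side -1 (np.int64(253), np.int64(248)) [249.5309 245.3389] hole minus expected, board axes mm [-0.7598 13.0695]
side 1 (np.int64(338), np.int64(253)) [340.3463 251.1671] hole minus expected, board axes mm [10.6843 -0.0655]
top -1 (np.int64(333), np.int64(227)) [333.7001 231.486 ] hole minus expected, board axes mm [-15.0685   2.3573]
top 1 (np.int64(370), np.int64(172)) [367.1165 168.8587] hole minus expected, board axes mm [13.8515  7.4761]
t 36.6 pos [ 0.508 -0.301  0.135] yaw 101.000687047472 F [ 0.959 -0.175 -4.683] w 26.04374186156273 q7 2.348358227802214
turn/4deg [ 0.019 -0.032  2.45 ] shift/20mm after [-0.888 26.062 -0.736] before [-5.31  25.532 -0.71 ]
```

```bash
cat > holes.py <<'E'
from fit import *
np.set_printoptions(suppress=True,precision=4)
o=observe(); p=o["position"]; M=R.from_rotvec(o["ee_rot"]).as_matrix(); print(p,o["force"])
f=np.arctan2(M[1,1],M[0,1])-np.pi/2; r=R.from_rotvec([0,0,f]).as_matrix()
for n in("side","top"):
    d=cam(n); k=4; im=cv2.resize(d["image"],None,fx=k,fy=k,interpolation=cv2.INTER_CUBIC)
    h=cv2.cvtColor(im,cv2.COLOR_RGB2HSV); m=((h[:,:,0]>50)&(h[:,:,0]<100)&(h[:,:,1]>70)).astype(np.uint8)
    cs,hi=cv2.findContours(m,cv2.RETR_CCOMP,cv2.CHAIN_APPROX_NONE)
    for s in(-1,1):
        e=proj(d,p+r@[.081*s,-.081*s,-.0167+.01])[0]; print(n,s,"expect",e)
        for c,q in zip(cs,hi[0]):
            a=cv2.contourArea(c)/k/k
            if q[3]>=0 and 1<a<60:
                u=(c.reshape(-1,2).min(0)+c.reshape(-1,2).max(0))/2; u=(u+.5)/k-.5
                if np.hypot(*(u-e))<10:
                    w=at(d,*u,p[2]-.0067); print("   ",u,"area",a,"off mm board axes",(r.T@(w-p)-[.081*s,-.081*s,0])[:2]*1000)
E
python3 holes.py
```

```text
[ 0.5082 -0.301   0.1353] [ 0.9588 -0.1747 -4.6831]
side -1 expect [252.8227 247.9646]
    [253.25 249.5 ] area 12.03125 off mm board axes [-2.2549 -4.4442]
side 1 expect [337.7123 253.0892]
    [338.125 255.   ] area 13.75 off mm board axes [-3.5163 -4.7645]
top -1 expect [333.6087 226.9051]
    [333.5   226.625] area 17.84375 off mm board axes [0.98   0.1679]
top 1 expect [370.3187 172.2708]
```

```bash
python3 -m handwheel '[[0,0,-0.3,0,0,1],[0,0,-0.4,0,0,1],[0,0,0,0,0,0.45],[-0.03,1,0,0,0,0],[-0.03,1,0,0,0,0],[-0.03,1,0,0,0,0],[-0.03,1,0,0,0,0],[-0.03,1,0,0,0,0]]'
python3 -m handwheel '[[-0.03,1,0,0,0,0],[-0.03,1,0,0,0,0],[-0.03,1,0,0,0,0],[-0.03,1,0,0,0,0],[-0.03,1,0,0,0,0],[-0.03,1,0,0,0,0],[-0.03,1,0,0,0,0],[-0.03,1,0,0,0,0]]'
python3 -m handwheel '[[-0.03,1,0,0,0,0],[-0.03,1,0,0,0,0],[-0.03,1,0,0,0,0],[-0.03,1,0,0,0,0],[-0.03,1,0,0,0,0],[-0.03,1,0,0,0,0],[-0.03,1,0,0,0,0],[-0.03,1,0,0,0,0]]'
python3 -m handwheel '[[-0.03,1,0,0,0,0],[-0.03,1,0,0,0,0],[-0.03,1,0,0,0,0],[-0.03,1,0,0,0,0],[-0.03,0.95,0,0,0,0],[0,0,0,0,0,0],[0,0,0,0,0,0],[0,0,0,0,0,0]]'
python3 go.py .515 .2205 .12 91.2
```

```text
clock: 37.37
position: [0.5096, -0.2005, 0.1502]
ee_rot: [0.033, -3.141, -0.0]
force: [-0.5, 0.4, -4.4]
width: 0.277
gripper_force: 55.0
clock: 38.03
position: [0.5111, -0.0405, 0.1503]
ee_rot: [0.033, -3.141, 0.0]
force: [-0.1, -0.6, -3.5]
width: 0.277
gripper_force: 55.0
clock: 38.7
position: [0.5126, 0.1196, 0.1503]
ee_rot: [0.033, -3.141, 0.0]
force: [-0.1, 0.7, -4.2]
width: 0.283
gripper_force: 55.0
clock: 39.37
position: [0.5136, 0.2169, 0.1502]
ee_rot: [0.032, -3.141, 0.002]
force: [0.0, -0.8, -3.4]
width: 0.28
gripper_force: 55.0
t 39.37 pos [0.514 0.217 0.15 ] yaw 91.1792866726356 F [ 0.022 -0.82  -3.423] w 25.791644875644717 q7 1.1879835467771431
turn/4deg [-0.014 -0.011 -0.005] shift/20mm after [-0.074  0.177  1.512] before [-0.075  0.179  1.512]
```

```bash
python3 -m handwheel '[[-0.07,0.18,0.5,0,0,0],[0,0,0.5,0,0,0],[0,0,0,0,0,0],[0,0,0,0,0,0]]'
python3 holes.py; python3 go.py .515 .2205 .115 91.2
python3 - <<'E'
from fit import *
d=cam("side"); a=cv2.resize(d["image"][95:195,150:270,::-1],None,fx=6,fy=6,interpolation=cv2.INTER_CUBIC); cv2.imwrite("pics/f.png",a)
E
```

```text
clock: 39.7
position: [0.5144, 0.2205, 0.1295]
ee_rot: [0.032, -3.139, 0.002]
force: [0.4, -0.3, -4.3]
width: 0.279
gripper_force: 55.0
[0.5144 0.2205 0.1295] [ 0.4074 -0.3311 -4.3369]
side -1 expect [180.4727 128.928 ]
    [181. 130.] area 2.0 off mm board axes [-0.6707 -5.765 ]
side 1 expect [245.3109 140.0878]
    [245.5  142.25] area 4.71875 off mm board axes [-4.4953 -9.0772]
top -1 expect [174.7941 218.2239]
top 1 expect [223.2978 171.5619]
    [223.75 171.5 ] area 23.90625 off mm board axes [ 0.2187 -1.5649]
t 39.8 pos [0.515 0.221 0.131] yaw 91.16828791783324 F [-0.008 -0.347 -4.41 ] w 25.73048373026211 q7 1.188625169855908
turn/4deg [-0.004 -0.005 -0.008] shift/20mm after [ 0.006 -0.025  0.779] before [ 0.005 -0.025  0.779]
```

View pics/f.png

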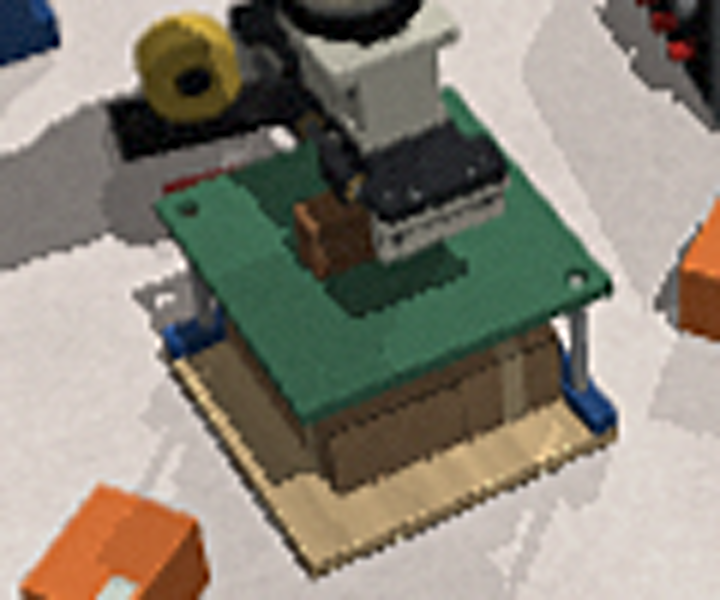

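The last picture shows the board level over the stack, each hole above its pin at (187,208) and (578,277). I lower it in small steps, watching the force.

```bash
python3 -m handwheel '[[0,-0.02,0.4,0,0,0],[0,0,0.4,0,0,0],[0,0,0,0,0,0],[0,0,0,0,0,0]]'
python3 -m handwheel '[[0,0,0.15,0,0,0],[0,0,0,0,0,0]]'
python3 -m handwheel '[[0,0,0.1,0,0,0],[0,0,0,0,0,0]]'
python3 -m handwheel '[[0,0,0.1,0,0,0],[0,0,0,0,0,0]]'
```

```text
clock: 40.18
position: [0.5146, 0.2207, 0.114]
ee_rot: [0.033, -3.14, 0.001]
force: [0.2, -0.4, -3.9]
width: 0.281
gripper_force: 55.0
clock: 40.35
position: [0.515, 0.221, 0.1114]
ee_rot: [0.033, -3.141, 0.0]
force: [-0.6, 0.3, -3.8]
width: 0.277
gripper_force: 55.0
clock: 40.52
position: [0.515, 0.221, 0.1096]
ee_rot: [0.033, -3.141, 0.0]
force: [0.2, -0.1, -2.5]
width: 0.283
gripper_force: 55.0
clock: 40.68
position: [0.5147, 0.2208, 0.1074]
ee_rot: [0.033, -3.141, 0.001]
force: [-1.1, -0.0, -4.1]
width: 0.283
gripper_force: 55.0
```

Already 4 mm below the pin tips with no contact force, so the pins are in the holes. I continue down.

```bash
python3 -m handwheel '[[0,0,0.2,0,0,0],[0,0,0.1,0,0,0],[0,0,0,0,0,0]]'
python3 -m handwheel '[[0,0,0.2,0,0,0],[0,0,0.1,0,0,0],[0,0,0,0,0,0]]'
python3 -m handwheel '[[0,0,0.15,0,0,0],[0,0,0,0,0,0]]'
python3 -m handwheel '[[0,0,0.1,0,0,0],[0,0,0,0,0,0],[0,0,0,0,0,0]]'
```

```text
clock: 40.93
position: [0.5147, 0.2208, 0.1011]
ee_rot: [0.033, -3.141, 0.001]
force: [-2.4, 0.0, -5.7]
width: 0.279
gripper_force: 55.0
clock: 41.18
position: [0.5147, 0.2208, 0.0951]
ee_rot: [0.033, -3.141, 0.001]
force: [-2.5, -0.5, -4.4]
width: 0.281
gripper_force: 55.0
clock: 41.35
position: [0.5148, 0.2208, 0.0922]
ee_rot: [0.033, -3.141, 0.001]
force: [-2.1, -0.7, -4.0]
width: 0.281
gripper_force: 55.0
clock: 41.6
position: [0.5149, 0.2209, 0.0906]
ee_rot: [0.033, -3.141, 0.0]
force: [-2.7, -1.1, -4.6]
width: 0.279
gripper_force: 55.0
```

```bash
python3 -m handwheel '[[0,0,0.08,0,0,0],[0,0,0,0,0,0],[0,0,0,0,0,0]]'
python3 -m handwheel '[[0,0,0.05,0,0,0],[0,0,0,0,0,0],[0,0,0,0,0,0]]'
```

```text
clock: 41.85
position: [0.515, 0.221, 0.09]
ee_rot: [-0.033, 3.141, 0.001]
force: [-6.9, -2.3, 8.8]
width: 0.276
gripper_force: 55.0
clock: 42.1
position: [0.515, 0.2209, 0.09]
ee_rot: [-0.033, 3.141, 0.001]
force: [-10.9, -4.6, 19.9]
width: 0.281
gripper_force: 55.0
```

Seated, with contact at the expected height. I release and retreat.

```bash
python3 -m handwheel '[[0,0,-0.1,0,0,0],[0,0,0,0,0,0],[0,0,0,0,0,0],[0,0,0,0,0,0],[0,0,0,0,0,0],[0,0,0,0,0,0],[0,0,0,0,0,0]]' 0.7
python3 -m handwheel '[[0,0,-0.3,0,0,0],[0,0,-0.7,0,0,0],[0,0,-1,0,0,0],[0,0,-1,0,0,0],[0,0,-1,0,0,0],[0,0,-1,0,0,0],[0,0,-1,0,0,0],[0,0,-1,0,0,0]]'
python3 -m handwheel '[[0,-1,0,0,0,0],[0,-1,0,0,0,0],[0,-1,0,0,0,0],[0,-1,0,0,0,0],[0,-1,0,0,0,0],[0,-1,0,0,0,0],[0,-1,0,0,0,0],[0,-1,0,0,0,0]]'
python3 -m handwheel '[[0,-1,0,0,0,0],[0,-1,0,0,0,0],[0,-1,0,0,0,0],[0,-1,0,0,0,0],[0,-1,0,0,0,0],[0,-1,0,0,0,0],[0,-1,0,0,0,0],[0,0,0,0,0,0]]'
python3 - <<'E'
from fit import *
np.set_printoptions(suppress=True,precision=4)
A=[(.064,.082,.018,.073,-.041,.032),(.082,.064,.018,.073,-.032,-.041)]
BD=[(.192,.192,.073,.083,0,0),(.09,.026,.083,.123,0,0)]
for n in("top","side"):
    d=cam(n); print(n,fitc([d],(.515,.2205,.021),SLAB+C34+A+BD))
    for z in(.073,.080):
        r=fitboard(d,(.515,.2205,.021),z); print(z,r.x,r.fun)
print(observe()["force"],observe()["position"])
E
```

```text
clock: 42.68
position: [0.5152, 0.221, 0.09]
ee_rot: [0.033, -3.141, -0.0]
force: [0.0, -0.6, -0.6]
width: 0.686
gripper_force: 0.0
clock: 43.35
position: [0.515, 0.2208, 0.2316]
ee_rot: [-0.033, 3.141, 0.0]
force: [1.0, 1.2, -0.1]
width: 0.699
gripper_force: 0.0
clock: 44.02
position: [0.5183, 0.06, 0.2306]
ee_rot: [-0.033, 3.141, 0.0]
force: [0.3, -1.2, 1.3]
width: 0.699
gripper_force: 0.0
clock: 44.68
position: [0.521, -0.0837, 0.2308]
ee_rot: [-0.024, 3.141, -0.003]
force: [-0.1, 0.0, 0.6]
width: 0.702
gripper_force: 0.0
top [ 0.5155  0.222   1.8528 24.1033]
0.073 [0.5187 0.2201 0.0363] 0.29724724303392547
0.08 [0.5157 0.2201 0.0603] 0.30537527042769175
side [ 0.5147  0.225   1.6433 84.7843]
0.073 [0.5131 0.2197 0.0216] 0.06479769973300475
0.08 [0.5108 0.2136 0.0275] 0.06883872944540903
[ 0.1984  0.7699 -0.085 ] [ 0.5213 -0.0797  0.2305]
```

The board's silhouette fits best at the seated height, square and centred, so I hand the job in.

```bash
python3 -c "
from cell import *
print(sign_off())"
```

```text
the job is handed in; nothing more can be done
None
```

The four-carton pinwheel is finished, the green board is down over both pins and let go, and the job was handed in at about 45 s of the 72 s; hand-in gave no verdict, but the seating height by touch and the side camera show the board flat and square, while my top-camera fit of the board alone was poor.

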